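# File the ski-core samples: plaques on edge in the rack, sections in the drawer

### The job

File the samples of this ski-core trial: pull the cabinet's upper drawer well open and put every amber resin block flat into a pocket of its own in the blue insert, then push the drawer fully shut again. Stand every ski-core plaque upright on a short edge in a slot of its own in the black rack, right down on the slot floor. Three or four plaques and two or three blocks are lying on the table; any pocket and any slot will do, the plaques may be filed before, between or after, and the spools, roll, jar, red straightedge and long core strip are to stay where they are.

Things in the scene. Friction and masses are not known exactly. Their poses are not given: they have to be found in the camera images.
- drawer (a joint): pull-out of the upper drawer of the grey cabinet, in m: 0 shut, 0.14 fully out. It slides level towards the cabinet's front (-x of cabinet), takes about 2 N to move and stays where it is left. The lower drawer is not used and does not move.
- cabinet: grey steel two-drawer cabinet, 200 deep (x) x 270 wide (y) x 132 mm high, fixed; origin at the centre of its underside, x from front to back, z up. Upper drawer: white front 12 mm thick, from 68 to 122 mm above the table, flush with the cabinet's front face (100 mm from the origin towards -x) when shut; the tub's sides end 108 mm above the table.
- drawer_handle (a point): middle of the aluminium bar handle of the upper drawer: bar 110 mm long (along the cabinet's y), 9 mm thick (x), 12 mm high; its centre is 36 mm in front of the drawer front and 106 mm above the table, with a free gap of 31 mm between bar and front. Posts 50 mm either side of the middle. Can be pinched from above. Moves with the drawer; x, y, z as the cabinet's.
- rack: black comb rack in an aluminium channel, for plaques on edge, fixed; origin at the centre of its underside, z up; 66 mm in x, 199 in y plus a small foot at each y end (223 in all). Five slots along x, 17 mm wide, middles at y = -72, -36, 0, 36, 72 mm, floors 10 mm above the table; black fins 19 mm thick, 40 long, round tops 41.5 mm above the table; channel walls 34 mm high end the slots at x = +-29 mm.
- pocket0 (a point): middle of the floor of pocket 0 in the blue insert of the upper drawer (0 to 3 along +y, 54 mm apart, in one row); axes as the cabinet's; moves with the drawer. Square, 39 x 39 mm with a bevelled mouth, sides along x and y, 10 mm deep, floor 74 mm above the table
- pocket1 (a point): middle of the floor of pocket 1 in the blue insert of the upper drawer (0 to 3 along +y, 54 mm apart, in one row); axes as the cabinet's; moves with the drawer. With the drawer fully out (0.14) the row lies 74 mm in front of the cabinet's front face; it is always 54 mm behind the inner side of the drawer front
- pocket2 (a point): middle of the floor of pocket 2 in the blue insert of the upper drawer (0 to 3 along +y, 54 mm apart, in one row); axes as the cabinet's; moves with the drawer. The insert reaches 46 mm in front of and behind the row, its top 84 mm above the table
- pocket3 (a point): middle of the floor of pocket 3 in the blue insert of the upper drawer (0 to 3 along +y, 54 mm apart, in one row); axes as the cabinet's; moves with the drawer
- plaque0: ski-core plaque: flat sandwich of pale wood core between black carbon skins, 50 (x) x 80 (y) x 14 mm (z, its thickness), about 45 g; origin at its centre, the same either way up. Starts flat on the table. May be absent.
- plaque1: ski-core plaque: flat sandwich of pale wood core between black carbon skins, 50 (x) x 80 (y) x 14 mm (z, its thickness), about 45 g; origin at its centre, the same either way up. Starts flat on the table. May be absent.
- plaque2: ski-core plaque: flat sandwich of pale wood core between black carbon skins, 50 (x) x 80 (y) x 14 mm (z, its thickness), about 45 g; origin at its centre, the same either way up. Starts flat on the table. May be absent.
- plaque3: ski-core plaque: flat sandwich of pale wood core between black carbon skins, 50 (x) x 80 (y) x 14 mm (z, its thickness), about 45 g; origin at its centre, the same either way up. Starts flat on the table. May be absent.
- block0: embedded section: amber resin block 32 x 32 mm, 20 mm high (z), about 25 g, with a dark strip of laminate in its top face; origin at its centre. Starts flat on the table. May be absent.
- block1: embedded section: amber resin block 32 x 32 mm, 20 mm high (z), about 25 g, with a dark strip of laminate in its top face; origin at its centre. Starts flat on the table. May be absent.
- block2: embedded section: amber resin block 32 x 32 mm, 20 mm high (z), about 25 g, with a dark strip of laminate in its top face; origin at its centre. Starts flat on the table. May be absent.
- spool: large gold fibre spool with pink-red ends, 92 mm across, 170 mm high, standing; a bystander to be left alone; origin at the centre of its underside
- bobbin: small gold fibre bobbin, 38 mm across, 95 mm high, standing; a bystander to be left alone; origin at the centre of its underside
- prepreg_roll: black roll of tape on a cardboard core, 110 mm across, 55 mm high, lying flat; a bystander to be left alone; origin at the centre of its underside
- straightedge: red straightedge, 190 (x) x 30 x 6 mm; a bystander to be left alone; origin at the centre of its underside
- core_strip: longer ski-core strip, 200 (x) x 42 x 16 mm, not one of the plaques; a bystander to be left alone; origin at the centre of its underside
- hardener: small jar with white cap, 48 mm across, 85 mm high; a bystander to be left alone; origin at the centre of its underside
There are look-alikes about, which are no part of the job. What is shaped like the plaque2 but green or turquoise is not meant.

How it is judged:
On the way, in this order (a step that is already met when the one before it is completed fails the run):
1. the upper drawer is pulled open (at least 100 mm) (value of joint drawer above 0.1 m), for 0.2 s.
2. every resin block lies in a pocket of the drawer (((horizontal distance between block0 and pocket0 below 0.007 m and z of block0 in the frame of pocket0 between 0.006 and 0.014 m) or (horizontal distance between block0 and pocket1 below 0.007 m and z of block0 in the frame of pocket1 between 0.006 and 0.014 m) or (horizontal distance between block0 and pocket2 below 0.007 m and z of block0 in the frame of pocket2 between 0.006 and 0.014 m) or (horizontal distance between block0 and pocket3 below 0.007 m and z of block0 in the frame of pocket3 between 0.006 and 0.014 m)) and angle between the z axis of each of block0, block1, block2 and the z axis of pocket0, either way round below 0.15 rad and linear speed of each of block0, block1, block2 below 0.05 m/s and ((horizontal distance between block1 and pocket0 below 0.007 m and z of block1 in the frame of pocket0 between 0.006 and 0.014 m) or (horizontal distance between block1 and pocket1 below 0.007 m and z of block1 in the frame of pocket1 between 0.006 and 0.014 m) or (horizontal distance between block1 and pocket2 below 0.007 m and z of block1 in the frame of pocket2 between 0.006 and 0.014 m) or (horizontal distance between block1 and pocket3 below 0.007 m and z of block1 in the frame of pocket3 between 0.006 and 0.014 m)) and ((horizontal distance between block2 and pocket0 below 0.007 m and z of block2 in the frame of pocket0 between 0.006 and 0.014 m) or (horizontal distance between block2 and pocket1 below 0.007 m and z of block2 in the frame of pocket1 between 0.006 and 0.014 m) or (horizontal distance between block2 and pocket2 below 0.007 m and z of block2 in the frame of pocket2 between 0.006 and 0.014 m) or (horizontal distance between block2 and pocket3 below 0.007 m and z of block2 in the frame of pocket3 between 0.006 and 0.014 m))), for 0.2 s.
3. the drawer is shut again with the blocks in it (all of step 2 and value of joint drawer below 0.006 m), for 0.2 s.
At the end, for the whole second after the job is handed in: Each plaque stands in a slot on a short edge (centre within 8 mm across, 12 mm along, 34 to 46 mm over the slot floor, within 0.22 rad of upright); each block lies in a pocket (centre within 7 mm, down on its floor, tilt under 0.15 rad); drawer within 6 mm of shut; all at rest (all of step 3 and (y of plaque0 in the frame of rack between -0.08 and -0.064 m or y of plaque0 in the frame of rack between -0.044 and -0.028 m or y of plaque0 in the frame of rack between -0.008 and 0.008 m or y of plaque0 in the frame of rack between 0.028 and 0.044 m or y of plaque0 in the frame of rack between 0.064 and 0.08 m) and x of plaque0 in the frame of rack between -0.012 and 0.012 m and z of plaque0 in the frame of rack between 0.044 and 0.056 m and angle between plaque0's own z axis and vertical between 1.35 and 1.79 rad and linear speed of each of plaque0, plaque1, plaque2, plaque3 below 0.05 m/s and (y of plaque1 in the frame of rack between -0.08 and -0.064 m or y of plaque1 in the frame of rack between -0.044 and -0.028 m or y of plaque1 in the frame of rack between -0.008 and 0.008 m or y of plaque1 in the frame of rack between 0.028 and 0.044 m or y of plaque1 in the frame of rack between 0.064 and 0.08 m) and x of plaque1 in the frame of rack between -0.012 and 0.012 m and z of plaque1 in the frame of rack between 0.044 and 0.056 m and angle between plaque1's own z axis and vertical between 1.35 and 1.79 rad and (y of plaque2 in the frame of rack between -0.08 and -0.064 m or y of plaque2 in the frame of rack between -0.044 and -0.028 m or y of plaque2 in the frame of rack between -0.008 and 0.008 m or y of plaque2 in the frame of rack between 0.028 and 0.044 m or y of plaque2 in the frame of rack between 0.064 and 0.08 m) and x of plaque2 in the frame of rack between -0.012 and 0.012 m and z of plaque2 in the frame of rack between 0.044 and 0.056 m and angle between plaque2's own z axis and vertical between 1.35 and 1.79 rad and (y of plaque3 in the frame of rack between -0.08 and -0.064 m or y of plaque3 in the frame of rack between -0.044 and -0.028 m or y of plaque3 in the frame of rack between -0.008 and 0.008 m or y of plaque3 in the frame of rack between 0.028 and 0.044 m or y of plaque3 in the frame of rack between 0.064 and 0.08 m) and x of plaque3 in the frame of rack between -0.012 and 0.012 m and z of plaque3 in the frame of rack between 0.044 and 0.056 m and angle between plaque3's own z axis and vertical between 1.35 and 1.79 rad); the robot touches nothing.
It fails at once if a spool, the bobbin, the roll, the jar, the red straightedge or the long core strip is pushed more than 40 mm from its place (distance of any of spool, bobbin, prepreg_roll, straightedge, core_strip, hardener from where it was at the start of the episode above 0.04 m).
Of plaque0, plaque1, plaque2, plaque3 only 3 to 4 are there at a start; the rules pass over those that are not, and their reading is None.
Of block0, block1, block2 only 2 to 3 are there at a start; the rules pass over those that are not, and their reading is None.
At some moment in a run one of plaque0, plaque1, plaque2, plaque3, block0, block1, block2 may be knocked a few centimetres aside while the robot is not near it.
Once in a run the grip may slacken for a moment while it holds something.
It also fails if it takes over 210 s, if anything falls off the work surface, if the arm or the gripper's body presses on something with over 40 N, if the wrist force passes 120 N, or if a joint passes its speed limit or range.

### The arm

A 6-joint arm with a two-finger parallel gripper is mounted at the origin on the work surface. World frame = base frame: x ahead of the robot, y to its left, z up, the work surface at z = 0. Lengths are in m, angles in rad, forces in N, time in s.
With the tool pointing down it reaches from about 0.25 to 0.725 m from the base axis. Payload 4 kg.
Tool frame: the origin (TCP) lies midway between the tips of the shut fingers; the grasp point (between the pads) lies 19 mm behind it (manip.pinch_z is the distance from the TCP to the grasp point, in m); z points along the fingers, y is the direction in which the jaws open and shut (so a half turn about z gives the same grasp; the last joint's range is limited). The gripper opens to 85 mm and grips with 20 to 120 N. Pads are 22 mm wide; open, the fingers measure 114 mm over their backs; the gripper's body (76 mm by 85 mm) begins 54 mm behind the grasp point. The pads swing forward as they close: fully open they stand 13 mm farther back than shut.
Start: joints at [1.103, 0.241, 0.005, 1.335, 0, 1.571], TCP at [0.225, 0.446, 0.231] pointing down, gripper open.
Joint ranges: [-2.72, 2.72], [-1.05, 1.87], [-1.09, 1.28], [-1.99, 2.15], [-1.42, 1.44], [-3.14, 3.14]. Speed limits (rad/s): [2.79, 2.79, 3.14, 3.14, 3.14, 3.14].

### API

Orientations are given as [roll, pitch, yaw] about the fixed x, y, z axes, in that order (R = Rz(yaw) Ry(pitch) Rx(roll)).
In Python, from rig import telemetry, imaging, job, manip gives the robot as it stands. The module is installed in compiled form; this text tells all that it offers.
- The arm moves only by the tool send_rows, never from a script. Its argument "plan" is a list of rows, each a list of 7 numbers: the shift along the world's x, y, z in mm, then the turn, a rotation vector about the world's x, y, z in degrees, then the gripper's target within -1 to 1 (fully open at 1, half-way at 0, shut at -1). In form: [[x, y, z, rx, ry, rz, jaw], ...]. A call has 1 to 10 rows; each row is the pose to reach, as a shift and turn from the pose commanded when the call began; what a row does not reach only later rows make up. A row lasts 1/10 s, in which the tool goes at most 50 mm and 8.59 degrees, less where a joint would pass 70% of its speed; a pose out of reach is approached as far as the arm can. A call with a gripper value outside its range is refused whole. The fingers move at their own pace and stop on an object; the grip force is fixed at half the most. Time passes only in rows, so rows that repeat a pose let the fingers close. It gives the time, the measured TCP pose, the force and the opening at its end, in the units of the state.
- telemetry.state(): the state, without advancing time (a new reading comes with each control period).
- imaging.camera(name): name is "scene" or "top" or "wrist"; returns (picture, depth): 480x640x3 uint8, blue, green, red; 480x640 float32, m along the optical axis (not along the pixel's ray), 0 where there is no reading.
- imaging.camera_params(name): a dict with "fx", "fy", "cx", "cy" (pixels), "eye" and "orientation" of the camera in the world; the wrist camera has in their place "mount" (4x4, takes a point from camera to tool coordinates, whose origin is the TCP and whose axes are the flange's). Camera axes: x right, y up, looking along -z (the intrinsics and any distortion apply to the point x, -y, -z); pixel columns grow to the right and rows downward; lengths in m; the calibration is good to about 2 mm. A picture is of the moment at which its call begins: read the wrist's pose just before it. camera_params takes no time and is no camera call.
- job.close_job(): hands the job in, once; it reports no verdict.
Trained networks look in the newest picture that a camera, given by its name, has taken for a name from the list of things; names that differ only in an ending like _2 or _b are one class to them, and where a whole thing is asked for, a point or a joint stands for the part that bears it (a point fixed in the world has none). Each returns a list of dicts, best first, with "score" (0 to 1); they miss things now and then, are a little off and sometimes report something else, mostly with a low value. They report only what shows in the picture. A call takes as long as a camera call. They do not tell look-alikes from the thing itself.
- imaging.silhouettes(camera, query): "region" (480x640 bool, what is visible of it) and "location" ([column, row] in pixels, amid what is visible of it).
- imaging.spot_point(camera, query): "location" ([column, row] in pixels: a listed point, or the origin of a listed thing).
The state is a dict: "time": time; "q": joint angles; "qvel": joint speeds; "tau": joint torques, N m; "position": TCP position; "tool_rot": TCP orientation; "wrist_force": force on the tool from outside, world axes, zero at the start; "wrist_torque": the same for the moment, N m; "finger_gap": finger opening in m.
Only numpy, scipy, OpenCV 4.12 (cv2) and the standard library are available. Lean on these libraries where they do the work, as an engineer would, in place of code of your own. Each camera call takes 0.05 s, during which the arm holds its last target.

## Working session

There is one attempt and no reset: what is moved stays moved. The work goes in short steps, Python scripts to look and compute and a tool call to move; the robot and the scene stay as the last step left them, time stands still between calls to the robot, and variables do not carry over. Pictures are saved under pics/ and viewed, and the job is handed in when it is done.

Besides the shell and the picture viewer there is one more tool, called after "Request:" by a JSON object that holds its "name" and its "arguments". send_rows: Moves the arm, as the interface text tells. Its arguments: {"type":"object","properties":{"plan":{"type":"array"}},"required":["plan"]}

```bash
ls; mkdir -p pics; cat > h.py <<'E'
import numpy as np, cv2
from scipy.spatial.transform import Rotation as R
from rig import telemetry, imaging, job, manip
def snap(cam,fn):
    s=telemetry.state()
    im,d=imaging.camera(cam)
    cv2.imwrite('pics/'+fn,im)
    return s,im,d
E
python3 - <<'E'
from h import *
s=telemetry.state(); print(s)
for c in ['scene','top']:
    snap(c,c+'0.png'); print(imaging.camera_params(c))
print(imaging.camera_params('wrist'), [a for a in dir(manip) if a[0]!='_'], manip.pinch_z)
E
```

```text
pics
{'time': 0.0, 'q': array([ 1.10303478e+00,  2.41434112e-01,  3.68731428e-03,  1.33521100e+00,
       -3.46986977e-05,  1.57081329e+00]), 'qvel': array([-0.00035248,  0.00231559,  0.00181526,  0.00069888,  0.00063989,
        0.00247954]), 'tau': array([ 1.61615000e-03, -3.72319508e+01,  2.52408224e+01,  1.68200559e-02,
        2.87500370e-04, -5.57516231e-06]), 'position': array([0.22515869, 0.44570036, 0.23038834]), 'tool_rot': array([-3.13943119e+00,  3.47352798e-05,  2.67381422e+00]), 'wrist_force': array([-0.30568011,  0.25394475, -0.20948636]), 'wrist_torque': array([-0.07814783, -0.00667658,  0.00045727]), 'finger_gap': 0.08560008968330576}
{'fx': 613.0941523567737, 'fy': 613.0941523567737, 'cx': 312.2580499346424, 'cy': 247.82587316042634, 'eye': array([ 1.51568975, -0.51565398,  0.89081673]), 'orientation': array([0.94347761, 0.00365926, 1.0214486 ])}
{'fx': 441.3693129464529, 'fy': 441.3693129464529, 'cx': 320.6249639154366, 'cy': 235.55064733121304, 'eye': array([0.38691384, 0.05872354, 1.17843188]), 'orientation': array([ 0.13035828, -0.03048209, -1.54615913])}
{'fx': 335.81529663020694, 'fy': 335.81529663020694, 'cx': 318.6833736900925, 'cy': 231.2144750511435, 'mount': array([[ 1.01494784e-03,  9.48098565e-01,  3.17974970e-01,
         8.11341160e-02],
       [ 9.99999339e-01, -7.90659890e-04, -8.34416804e-04,
         5.90066678e-05],
       [-5.39699320e-04,  3.17975607e-01, -9.48098741e-01,
        -1.42165074e-01],
       [ 0.00000000e+00,  0.00000000e+00,  0.00000000e+00,
         1.00000000e+00]])} ['Unreachable', 'pinch_z'] 0.0187
```

View pics/top0.png

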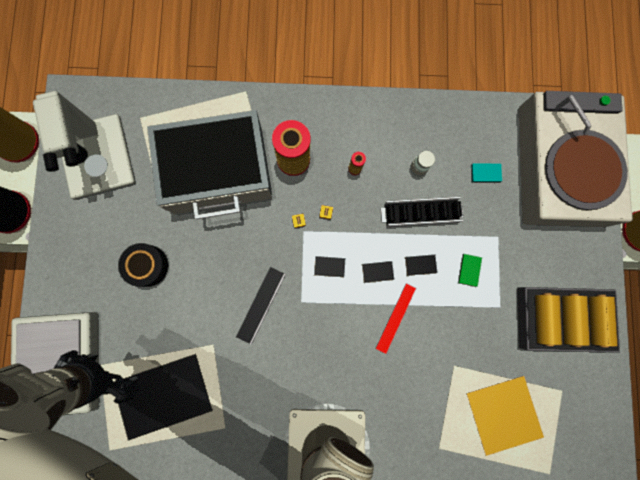

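View pics/scene0.png

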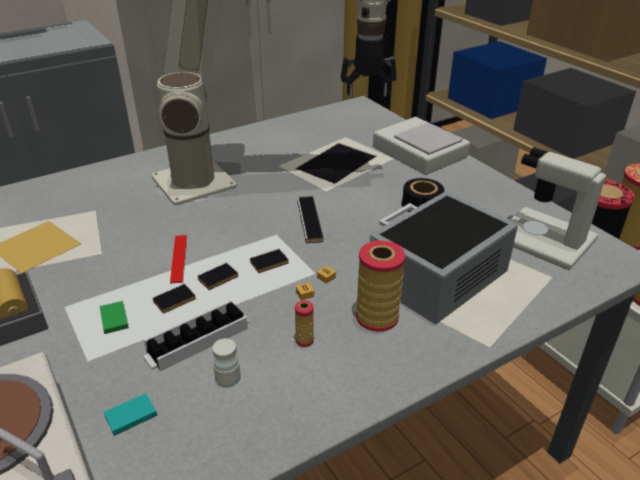

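The top view shows three black plaques at (330,267), (378,272) and (421,265), and two amber blocks at (299,220) and (326,212). The cabinet is at (210,160) with its handle at (217,207). The rack is at (423,211). The decoys are green at (470,270) and teal at (487,172). I'll measure them next.

```bash
cat >> h.py <<'E'
def campose(cam,s=None):
    p=imaging.camera_params(cam)
    if cam=='wrist':
        T=np.eye(4); T[:3,:3]=R.from_euler('xyz',s['tool_rot']).as_matrix(); T[:3,3]=s['position']
        M=T@p['mount']; return p,M[:3,:3],M[:3,3]
    return p,R.from_euler('xyz',p['orientation']).as_matrix(),np.array(p['eye'])
def cloud(cam,d,s=None):
    p,Rm,e=campose(cam,s)
    v,u=np.mgrid[0:480,0:640]
    P=np.stack([(u-p['cx'])/p['fx']*d,-(v-p['cy'])/p['fy']*d,-d],-1)
    return P@Rm.T+e
def ray(cam,uv,z,s=None):
    p,Rm,e=campose(cam,s)
    r=Rm@np.array([(uv[0]-p['cx'])/p['fx'],-(uv[1]-p['cy'])/p['fy'],-1]); t=(z-e[2])/r[2]
    return e+t*r
def proj(cam,X,s=None):
    p,Rm,e=campose(cam,s)
    c=(np.asarray(X)-e)@Rm
    return np.array([p['cx']+p['fx']*c[0]/-c[2], p['cy']-p['fy']*c[1]/-c[2]])
def planrect(pts):
    (c,sz,a)=cv2.minAreaRect((pts[:,:2]*1000).astype(np.float32)); return np.round(c,1),np.round(sz,1),round(a,1)
E
python3 - <<'E'
from h import *
s,im,d=snap('top','top1.png')
X=cloud('top',d)
print('table z',[round(float(X[v,u,2]),4) for u,v in [(250,380),(450,330),(330,240),(480,230)]])
for q in ['plaque0','block0','rack','drawer','cabinet','spool','bobbin','hardener','straightedge','core_strip','prepreg_roll']:
    for r in imaging.silhouettes('top',q):
        m=r['region']; P=X[m]; P=P[d[m]>0]
        z=np.percentile(P[:,2],80); T=P[abs(P[:,2]-z)<.006]
        print(q,round(r['score'],2),np.round(r['location']),m.sum(),'z',round(z,3),planrect(P if q in('straightedge',) else T))
for q in ['drawer_handle','cabinet','rack','pocket0']:
    print(q,[(round(r['score'],2),np.round(r['location'],1)) for r in imaging.spot_point('top',q)])
E
```

```text
table z [0.0022, 0.0015, 0.0002, -0.0004]
plaque0 0.95 [484. 171.] 579 z 0.017 (array([ 729.4, -423.7]), array([51.6, 81.5]), 1.6)
plaque0 0.91 [420. 266.] 580 z 0.017 (array([ 470.7, -241.7]), array([50.1, 80.9]), 6.3)
plaque0 0.78 [469. 270.] 623 z 0.017 (array([ 460.2, -373.2]), array([51.3, 79.8]), 79.5)
plaque0 0.69 [375. 272.] 563 z 0.017 (array([ 450.5, -126.6]), array([48.8, 81. ]), 6.9)
plaque0 0.57 [327. 269.] 582 z 0.017 (array([460. ,   2.1]), array([79.9, 50.1]), 87.4)
block0 0.73 [327. 210.] 161 z 0.023 (array([604.8,  15. ]), array([31.6, 31.6]), 81.4)
block0 0.71 [296. 217.] 137 z 0.023 (array([579. ,  87.8]), array([31.9, 30.4]), 14.8)
rack 0.72 [423. 214.] 2110 z 0.04 (array([ 612.2, -245.9]), array([ 66.5, 199.9]), 5.2)
rack 0.52 [146. 271.] 1863 z 0.058 (array([450. , 481.2]), array([108.9, 108.4]), 50.8)
drawer 0.8 [215. 203.] 1175 z 0.119 (array([592.9, 287.4]), array([ 45.9, 260.5]), 11.0)
cabinet 0.75 [421. 160.] 421 z 0.087 (array([ 738.9, -237.1]), array([41. , 42.3]), 68.0)
cabinet 0.66 [208. 163.] 10363 z 0.135 (array([710.9, 311.3]), array([201.4, 270.4])
[... 387 characters left out ...]
70 z 0.087 (array([ 735.6, -236.4]), array([35.7, 39.7]), 3.8)
straightedge 0.59 [395. 314.] 848 z 0.009 (array([ 329.6, -175.5]), array([ 32.2, 188.7]), 64.9)
core_strip 0.95 [260. 302.] 1317 z 0.019 (array([355.2, 179.4]), array([ 44.1, 198.5]), 65.9)
core_strip 0.51 [210. 163.] 10499 z 0.135 (array([711.2, 311.4]), array([202.1, 270.5]), 11.1)
prepreg_roll 0.78 [146. 267.] 1817 z 0.058 (array([449.3, 480.2]), array([107.9, 106.5]), 74.5)
prepreg_roll 0.52 [296. 147.] 1685 z 0.173 (array([748.4, 107.7]), array([88., 88.]), 50.7)
drawer_handle [(0.7, array([416. , 166.1])), (0.59, array([213. , 213.7]))]
cabinet [(0.72, array([217.5, 171.8]))]
rack [(0.77, array([422.2, 214.8]))]
pocket0 []
```

The plaques measure 50×80 and the blocks about 32, and both heights match. The two decoys have been identified. The cabinet centre is near (711,311) mm with yaw 11.2°, so the handle should be near (577,285). I'll move above it first.

Request:
{"name": "send_rows", "arguments": {"plan": [[44,-20,0,0,0,-6.5,0],[88,-40,0,0,0,-13,0],[132,-60,0,0,0,-19.5,-0.3],[176,-80,0,0,0,-26,-0.3],[220,-100,0,0,0,-32.5,-0.3],[264,-120,0,0,0,-39,-0.3],[308,-141,0,0,0,-45.5,-0.3],[330,-161,0,0,0,-52,-0.3],[352,-161,0,0,0,-52,-0.3],[352,-161,0,0,0,-52,-0.3]]}}

```text
time: 1.9
position: [0.58, 0.2839, 0.2301]
tool_rot: [3.142, 0.0, 1.763]
wrist_force: [0.5, 1.0, -0.5]
finger_gap: 0.0297
```

```bash
python3 - <<'E'
from h import *
s,im,d=snap('wrist','w1.png')
X=cloud('wrist',d,s)
print(s['position'],s['tool_rot'],s['finger_gap'],s['wrist_force'])
P=X[d>0]
m=(P[:,2]>.098)&(P[:,2]<.13)&(P[:,0]>.5)&(P[:,0]<.605)&(abs(P[:,1]-.285)<.12)
print(np.histogram(P[m][:,2],bins=8),planrect(P[m]))
c=np.array([np.cos(np.radians(11.2)),np.sin(np.radians(11.2))]);n=np.array([-c[1],c[0]])
Q=P[m]; a=(Q[:,:2]-[.711,.311])@c; b=(Q[:,:2]-[.711,.311])@n
h=np.histogram(a,bins=20);print(h[0],np.round(h[1],3))
top,dd=imaging.camera('top'); Y=cloud('top',dd)[dd>0]
a=(Y[:,:2]-[.711,.311])@c; b=(Y[:,:2]-[.711,.311])@n
k=(Y[:,2]>.1)&(Y[:,2]<.122)&(a<-.115)&(a>-.16)&(abs(b)<.08)
print('top handle',planrect(Y[k]),k.sum(),np.median(Y[k],0))
E
```

```text
[0.57995272 0.28386601 0.23011041] [3.14154749e+00 2.69272078e-04 1.76281856e+00] 0.029710247619368562 [ 0.45209393  0.96055202 -0.52389229]
(array([  84,  103,  305, 1836,   80,  469,   97,   86]), array([0.09811199, 0.10209318, 0.10607437, 0.11005556, 0.11403675,
       0.11801794, 0.12199913, 0.12598032, 0.12996151])) (array([583.8, 317.8]), array([ 42.5, 174.3]), 0.1)
[377 380 363 282  72  82  70  69  63  62  33  40  37  33  36  36 559 423
  39   4] [-0.141 -0.139 -0.136 -0.134 -0.131 -0.129 -0.127 -0.124 -0.122 -0.119
 -0.117 -0.114 -0.112 -0.11  -0.107 -0.105 -0.102 -0.1   -0.097 -0.095
 -0.093]
top handle (array([588. , 265.9]), array([27.6, 68. ]), 11.8) 147 [0.5804796  0.25683651 0.1121005 ]
```

View pics/w1.png

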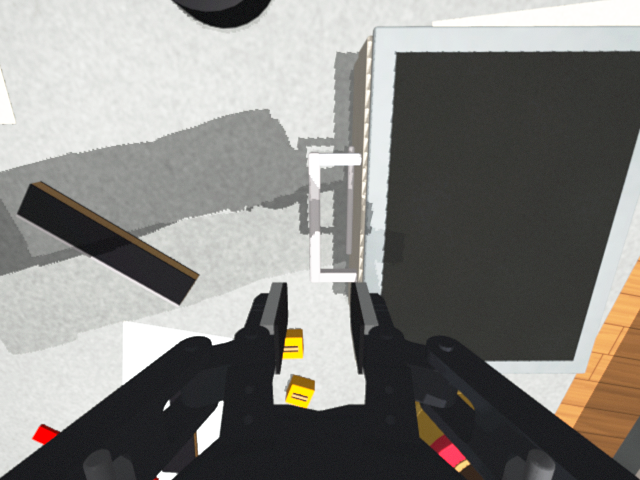

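The handle bar is at (318,218) in the wrist view and lies at cabinet x = −136.5 mm, as it should. I'll descend and pinch it.

Request:
{"name": "send_rows", "arguments": {"plan": [[-2,0,-40,0,0,0,-0.3],[-2,0,-80,0,0,0,-0.3],[-2,0,-110,0,0,0,-0.3],[-2,0,-125,0,0,0,-0.3],[-2,0,-136,0,0,0,-0.3],[-2,0,-136,0,0,0,-0.3],[-2,0,-136,0,0,0,-1],[-2,0,-136,0,0,0,-1],[-2,0,-136,0,0,0,-1],[-2,0,-136,0,0,0,-1]]}}

```text
time: 3.0
position: [0.5762, 0.2861, 0.0971]
tool_rot: [3.139, -0.002, 1.766]
wrist_force: [-1.4, 0.7, 4.6]
finger_gap: 0.007
```

Request:
{"name": "send_rows", "arguments": {"plan": [[-10,-2,0,0,0,0,-1],[-25,-5,0,0,0,0,-1],[-42,-8,0,0,0,0,-1],[-60,-12,0,0,0,0,-1],[-78,-15,0,0,0,0,-1],[-96,-19,0,0,0,0,-1],[-114,-22.5,0,0,0,0,-1],[-128,-25,0,0,0,0,-1],[-134,-26.5,0,0,0,0,-1],[-134,-26.5,0,0,0,0,-1]]}}

```text
time: 4.0
position: [0.4416, 0.2594, 0.097]
tool_rot: [3.139, -0.002, 1.767]
wrist_force: [-1.8, 0.6, 8.0]
finger_gap: 0.0072
```

Request:
{"name": "send_rows", "arguments": {"plan": [[0,0,0,0,0,0,-0.3],[0,0,0,0,0,0,-0.3],[0,0,0,0,0,0,-0.3],[0,0,40,0,0,0,-0.3],[0,0,90,0,0,0,-0.3],[0,0,133,0,0,0,-0.3],[0,-50,133,0,0,0,0],[40,-90,133,0,0,0,0],[80,-130,133,0,0,0,0],[120,-165,133,0,0,0,0.2]]}}

```text
time: 5.0
position: [0.5501, 0.103, 0.2283]
tool_rot: [-3.141, 0.0, 1.766]
wrist_force: [1.1, 1.4, 0.4]
finger_gap: 0.0513
```

```bash
python3 - <<'E'
from h import *
s,im,d=snap('top','top2.png')
X=cloud('top',d)
print(s['position'],s['tool_rot'])
c=np.array([np.cos(np.radians(11.2)),np.sin(np.radians(11.2))]);n=np.array([-c[1],c[0]])
Y=X[d>0];a=(Y[:,:2]-[.711,.311])@c; b=(Y[:,:2]-[.711,.311])@n
k=(Y[:,2]>.118)&(Y[:,2]<.13)&(a<-.115)&(a>-.3)&(abs(b)<.14)
print('front',planrect(Y[k]),k.sum(),np.percentile(a[k],[5,50,95]))
for q in ['block0','plaque0']:
    for r in imaging.silhouettes('top',q):
        m=r['region']; P=X[m]; P=P[d[m]>0]
        z=np.percentile(P[:,2],80); T=P[abs(P[:,2]-z)<.006]
        print(q,round(r['score'],2),np.round(r['location']),m.sum(),'z',round(z,3),planrect(T))
pc=np.array([.711,.311])-.174*c
for i in range(4):
    r=imaging.spot_point('top','pocket%d'%i); e=np.r_[pc+n*(-.081+.054*i),.074]
    print(i,[(round(x['score'],2),np.round(x['location'],1),np.round(ray('top',x['location'],.074),4)) for x in r],'exp',np.round(e,4),proj('top',e).round(1))
s,im,d=snap('wrist','w2.png')
E
```

```text
[0.55008757 0.10301186 0.22832054] [-3.14145325e+00  6.70004993e-05  1.76641856e+00]
front (array([475.3, 301.3]), array([ 13.1, 191.9]), 11.3) 422 [-0.23870558 -0.23320855 -0.22775777]
block0 0.61 [204. 227.] 4905 z 0.089 (array([538.1, 308. ]), array([148.8, 186. ]), 7.7)
block0 0.59 [201. 186.] 12527 z 0.134 (array([711. , 311.5]), array([201.5, 270.6]), 11.0)
plaque0 0.85 [486. 174.] 616 z 0.017 (array([ 729.9, -424.6]), array([51.4, 83.3]), 1.8)
plaque0 0.84 [376. 270.] 548 z 0.017 (array([ 450.1, -126.4]), array([50.1, 80.5]), 8.0)
plaque0 0.76 [467. 269.] 609 z 0.017 (array([ 460.4, -372.4]), array([52. , 80.3]), 79.9)
plaque0 0.6 [420. 266.] 596 z 0.017 (array([ 470.7, -241.5]), array([50. , 81.6]), 6.2)
0 [(0.91, array([187.5, 233.4]), array([0.5284, 0.362 , 0.074 ])), (0.87, array([233.2, 226.9]), array([0.5482, 0.2491, 0.074 ])), (0.83, array([211.8, 230.7]), array([0.537, 0.302, 0.074])), (0.72, array([378.9, 270.3]), array([ 0.4488, -0.1198,  0.074 ])), (0.65, array([256.4, 223.4]), array([0.5588, 0.1914, 0.074 ]))] exp [0.556  0.1977 0.074 ] [253.8 224.4]
1 [(0.91, arra
[... 377 characters left out ...]
.4]), array([0.5284, 0.362 , 0.074 ])), (0.87, array([233.2, 226.9]), array([0.5482, 0.2491, 0.074 ])), (0.83, array([211.8, 230.7]), array([0.537, 0.302, 0.074])), (0.72, array([378.9, 270.3]), array([ 0.4488, -0.1198,  0.074 ])), (0.65, array([256.4, 223.4]), array([0.5588, 0.1914, 0.074 ]))] exp [0.5351 0.3037 0.074 ] [211.1 231.4]
3 [(0.91, array([187.5, 233.4]), array([0.5284, 0.362 , 0.074 ])), (0.87, array([233.2, 226.9]), array([0.5482, 0.2491, 0.074 ])), (0.83, array([211.8, 230.7]), array([0.537, 0.302, 0.074])), (0.72, array([378.9, 270.3]), array([ 0.4488, -0.1198,  0.074 ])), (0.65, array([256.4, 223.4]), array([0.5588, 0.1914, 0.074 ]))] exp [0.5246 0.3567 0.074 ] [189.6 235. ]
```

View pics/w2.png

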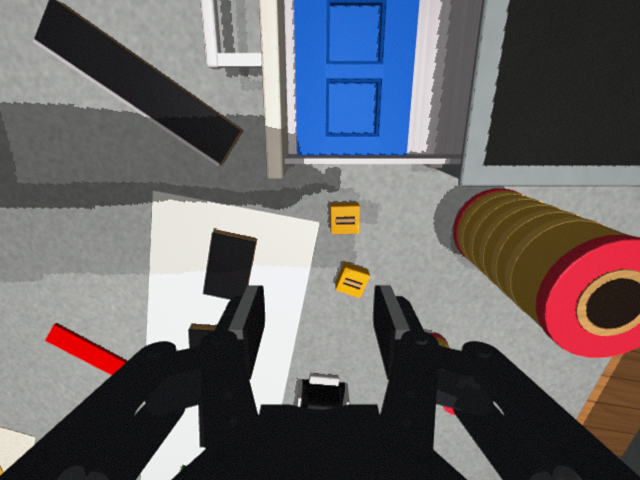

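View pics/top2.png

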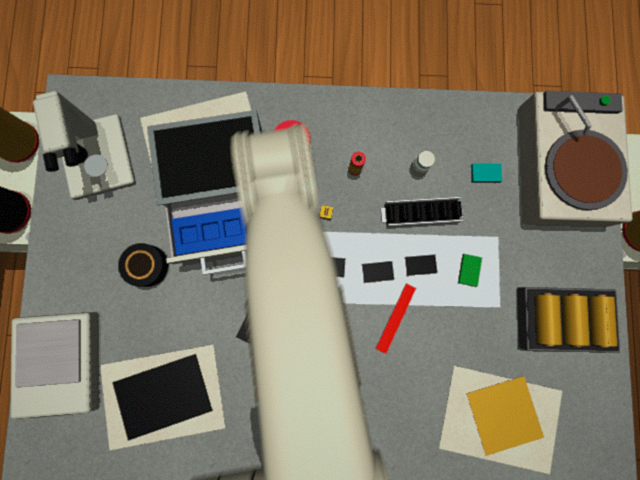

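The drawer is out about 139 mm and the blue pockets are visible. The wrist view shows blocks at (345,218) and (353,280). I'll measure them with the wrist depth.

```bash
cat >> h.py <<'E'
def amber(im):
    hsv=cv2.cvtColor(im,cv2.COLOR_BGR2HSV)
    return cv2.inRange(hsv,(15,120,90),(32,255,255))
def blocks(cam,im,d,s=None,zr=(.014,.03)):
    X=cloud(cam,d,s)
    m=(amber(im)>0)
    m=cv2.morphologyEx(m.astype(np.uint8),cv2.MORPH_CLOSE,np.ones((9,9)))>0
    m&=(d>0)&(X[...,2]>zr[0])&(X[...,2]<zr[1])
    n,l,st,ce=cv2.connectedComponentsWithStats(m.astype(np.uint8))
    for i in range(1,n):
        if st[i,4]<60: continue
        P=X[l==i]
        print('blk px',ce[i].round(),'n',st[i,4],'z',np.median(P[:,2]).round(4),planrect(P))
E
python3 - <<'E'
from h import *
s,im,d=snap('wrist','w3.png')
print(s['position']); blocks('wrist',im,d,s)
s,im,d=snap('scene','s3.png')
X=cloud('scene',d); blocks('scene',im,d)
E
```

```text
[0.54850866 0.10562772 0.22829284]
blk px [480. 213.] n 424 z 0.0264 (array([725.6, 119.4]), array([86. , 33.6]), 67.9)
blk px [345. 219.] n 847 z 0.0196 (array([581.3,  88.7]), array([32. , 32.2]), 13.3)
blk px [352. 282.] n 716 z 0.0196 (array([606.8,  15.7]), array([32.2, 32.1]), 81.6)
blk px [326. 272.] n 143 z 0.0194 (array([584.3,  89.3]), array([34.7, 37.5]), 12.1)
blk px [305. 289.] n 147 z 0.0195 (array([609.9,  15.5]), array([31.3, 36.3]), 77.2)
blk px [378. 321.] n 202 z 0.0237 (array([776.9,  88.4]), array([84.3, 35.6]), 47.6)
blk px [305. 338.] n 89 z 0.023 (array([745.4, -67.7]), array([32.7, 15.3]), 55.3)
```

Request:
{"name": "send_rows", "arguments": {"plan": [[33,-17,-45,0,0,2,0.2],[33,-17,-95,0,0,2,0.2],[33,-17,-140,0,0,2,0.2],[33,-17,-180,0,0,2,0.2],[33,-17,-200,0,0,2,0.2],[33,-17,-210,0,0,2,0.2],[33,-17,-219,0,0,2,0.2],[33,-17,-219,0,0,2,0.2]]}}

```text
time: 6.3
position: [0.5824, 0.0881, 0.0094]
tool_rot: [3.141, 0.0, 1.802]
wrist_force: [-0.9, -0.4, -0.7]
finger_gap: 0.0513
```

```bash
python3 - <<'E'
from h import *
s,im,d=snap('wrist','w4.png')
print(s['position'],s['tool_rot'],s['wrist_force'],s['finger_gap']); blocks('wrist',im,d,s)
E
```

```text
[0.58241894 0.08810181 0.0093798 ] [3.14137121e+00 3.85024990e-05 1.80185955e+00] [-0.86273701 -0.42630329 -0.72324733] 0.05132771563207204
blk px [605. 331.] n 3871 z 0.0226 (array([715.7, 102.5]), array([18.2, 69.7]), 9.8)
blk px [316. 304.] n 4616 z 0.0196 (array([581.6,  88.6]), array([31.9, 32.4]), 12.7)
blk px [321. 405.] n 195 z 0.0165 (array([598.9,  32.4]), array([14.1,  5.4]), 13.8)
```

View pics/w4.png

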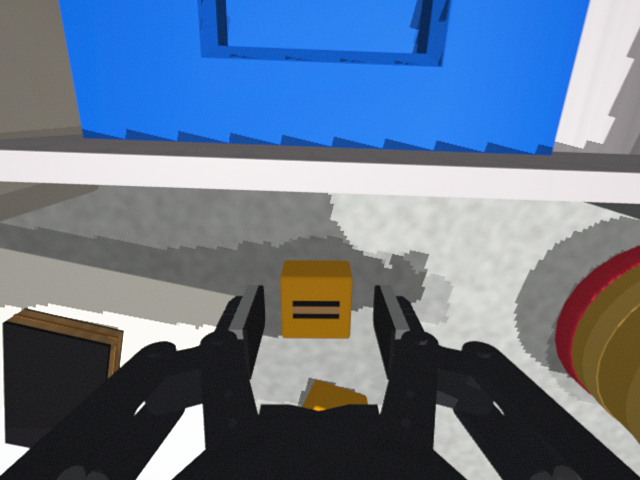

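Request:
{"name": "send_rows", "arguments": {"plan": [[0,0,0,0,0,0,-1],[0,0,0,0,0,0,-1],[0,0,0,0,0,0,-1],[0,0,0,0,0,0,-1],[0,0,20,0,0,0,-1],[0,0,50,0,0,0,-1],[0,0,90,0,0,0,-1],[0,0,140,0,0,0,-1],[0,0,140,0,0,0,-1]]}}

```text
time: 7.25
position: [0.5874, 0.0883, 0.1578]
tool_rot: [3.126, 0.001, 1.801]
wrist_force: [0.3, -0.0, 0.2]
finger_gap: 0.03
```

```bash
python3 - <<'E'
from h import *
s,im,d=snap('wrist','w5.png')
print(s['position'],s['tool_rot'],s['wrist_force'],s['finger_gap']); blocks('wrist',im,d,s,(.1,.2))
X=cloud('wrist',d,s)
# insert top & pockets by depth
c=np.array([np.cos(np.radians(11.2)),np.sin(np.radians(11.2))]);n=np.array([-c[1],c[0]])
hsv=cv2.cvtColor(im,cv2.COLOR_BGR2HSV); blue=cv2.inRange(hsv,(100,120,60),(125,255,255))>0
Y=X[blue&(d>0)]; a=(Y[:,:2]-[.711,.311])@c; b=(Y[:,:2]-[.711,.311])@n
print(np.percentile(Y[:,2],[5,25,50,75,95]).round(4))
k=Y[:,2]<.0775
for lo in (-.081,-.027,.027,.081):
    j=k&(abs(b-lo)<.026)
    if j.sum()>30: print(lo,j.sum(),'a',np.percentile(a[j],[2,98]).round(4),'b',np.percentile(b[j],[2,98]).round(4))
E
```

```text
[0.58735577 0.0883051  0.15784396] [3.12623784e+00 1.27362764e-03 1.80095587e+00] [ 0.28858881 -0.02852203  0.18532163] 0.029963169168302994
blk px [549. 256.] n 1893 z 0.1201 (array([726.8, 118.1]), array([88.3, 37.9]), 70.3)
blk px [319. 295.] n 5028 z 0.1659 (array([587.8,  89.8]), array([31.3, 32.3]), 13.2)
blk px [628. 350.] n 940 z 0.1707 (array([734.7,  99.5]), array([11.7, 40.2]), 29.0)
[0.0731 0.0807 0.0832 0.0839 0.0847]
-0.081 4714 a [-0.1907 -0.1527] b [-0.0987 -0.0611]
```

View pics/w5.png

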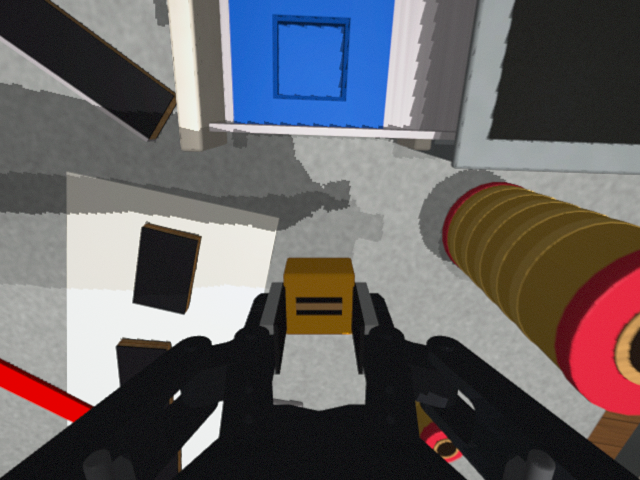

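The block is held, with its top at z 0.166. Pocket 0 is measured near (558,199) with its floor at 0.073 and a mouth of about 38 mm. I'll check the settled pose before carrying it over.

```bash
python3 - <<'E'
from h import *
s,im,d=snap('wrist','w5b.png')
print(s['position'],s['tool_rot'],s['wrist_force'],s['finger_gap']); blocks('wrist',im,d,s,(.1,.2))
E
```

```text
[0.58560509 0.0880656  0.15437779] [3.13129892e+00 8.59099163e-04 1.80100022e+00] [-0.34158476 -0.06841464 -1.11769062] 0.02991431663659361
blk px [558. 258.] n 2066 z 0.1199 (array([725.6, 117.4]), array([87.1, 36.4]), 72.0)
blk px [319. 295.] n 5031 z 0.1624 (array([585.8,  89.5]), array([31.2, 32.7]), 12.1)
blk px [634. 359.] n 529 z 0.1707 (array([732.3,  97.7]), array([ 7.3, 30.7]), 28.5)
```

Request:
{"name": "send_rows", "arguments": {"plan": [[-8,35,0,0,0,-1.5,-1],[-16,75,0,0,0,-1.5,-1],[-24.5,109.5,0,0,0,-1.5,-1],[-24.5,109.5,0,0,0,-1.5,-1],[-24.5,109.5,-25,0,0,-1.5,-1],[-24.5,109.5,-45,0,0,-1.5,-1],[-24.5,109.5,-45,0,0,-1.5,-1],[-24.5,109.5,-45,0,0,-1.5,-1]]}}

```text
time: 8.15
position: [0.557, 0.1963, 0.1031]
tool_rot: [-3.138, 0.001, 1.774]
wrist_force: [-0.3, 0.0, -0.1]
finger_gap: 0.0301
```

```bash
python3 - <<'E'
from h import *
s,im,d=snap('wrist','w6.png')
print(s['position'],s['tool_rot'],s['wrist_force'],s['finger_gap']); blocks('wrist',im,d,s,(.1,.2))
E
```

```text
[0.55695853 0.19632135 0.10309872] [-3.13838616e+00  5.81770502e-04  1.77443325e+00] [-0.29464533  0.00280382 -0.0577156 ] 0.030112993189959122
blk px [319. 298.] n 4670 z 0.1113 (array([557.5, 198. ]), array([31.4, 32. ]), 11.5)
blk px [598. 437.] n 78 z 0.1047 (array([727.4, 145. ]), array([11.5,  4.5]), 35.5)
blk px [629. 460.] n 398 z 0.1193 (array([730.3, 147.4]), array([13.5,  4.4]), 31.4)
```

View pics/w6.png

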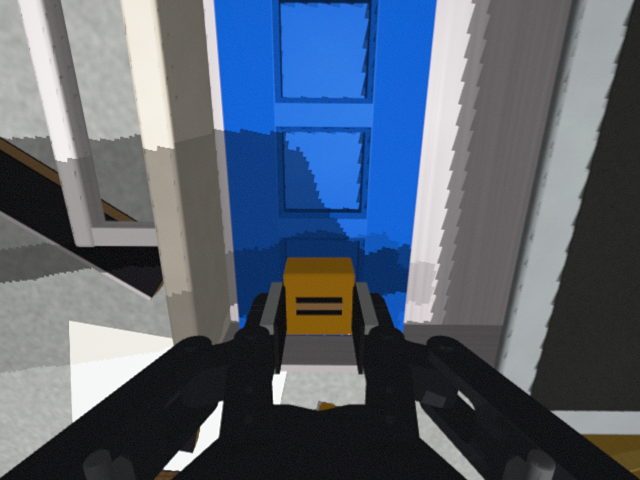

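Request:
{"name": "send_rows", "arguments": {"plan": [[0,0.5,-8,0,0,0,-1],[0,0.5,-14,0,0,0,-1],[0,0.5,-16.5,0,0,0,-1],[0,0.5,-16.5,0,0,0,-1],[0,0.5,-16.5,0,0,0,0],[0,0.5,-16.5,0,0,0,0.1],[0,0.5,-16.5,0,0,0,0.1],[0,0.5,20,0,0,0,0.1],[0,0.5,60,0,0,0,0.1],[0,-40,70,0,0,0,0.1]]}}

```text
time: 9.2
position: [0.5608, 0.1613, 0.1794]
tool_rot: [3.131, -0.002, 1.781]
wrist_force: [1.3, -1.7, 1.2]
finger_gap: 0.0467
```

```bash
python3 - <<'E'
from h import *
s,im,d=snap('wrist','w7.png')
print(s['position'],s['tool_rot'],s['wrist_force'],s['finger_gap']); blocks('wrist',im,d,s,(.08,.11)); blocks('wrist',im,d,s)
E
```

```text
[0.56084812 0.16129473 0.17944133] [ 3.13148991e+00 -2.28863801e-03  1.78125893e+00] [ 1.29773211 -1.72037015  1.21630354] 0.04672311474781337
blk px [323. 190.] n 1952 z 0.0936 (array([558.8, 194.9]), array([31.8, 34.4]), 10.4)
blk px [509. 314.] n 2153 z 0.0978 (array([721.6, 129.2]), array([68.1, 17.9]), 55.9)
blk px [447. 304.] n 138 z 0.0255 (array([712.6,  92.1]), array([ 4.8, 36.1]), 22.2)
blk px [330. 347.] n 821 z 0.0194 (array([606.7,  15.8]), array([32.7, 31.8]), 80.9)
```

View pics/w7.png

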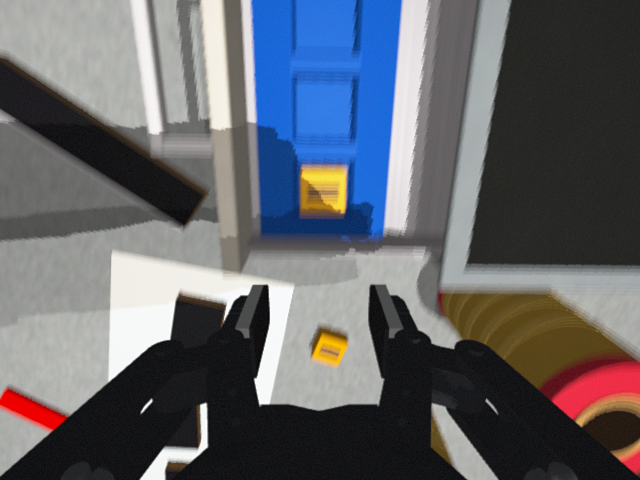

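Block 1 is seated in pocket 0, with its top at 0.0936. The second block is at (330,347), measured at (606.7,15.8) and yaw −9°.

Request:
{"name": "send_rows", "arguments": {"plan": [[12,-35,0,0,0,-6,0.2],[24,-75,0,0,0,-12,0.2],[40,-115,-20,0,0,-18,0.2],[47,-143,-60,0,0,-20,0.2],[47,-143,-100,0,0,-20,0.2],[47,-143,-120,0,0,-20,0.2],[47,-143,-120,0,0,-20,0.2],[47,-143,-120,0,0,-20,0.2]]}}

```text
time: 10.05
position: [0.6049, 0.0142, 0.0545]
tool_rot: [-3.141, 0.0, 1.426]
wrist_force: [0.7, 0.8, -0.4]
finger_gap: 0.0514
```

```bash
python3 - <<'E'
from h import *
s,im,d=snap('wrist','w8.png')
print(s['position'],s['tool_rot'],s['wrist_force'],s['finger_gap']); blocks('wrist',im,d,s,(.08,.11)); blocks('wrist',im,d,s)
E
```

```text
[0.60492974 0.01415073 0.05452353] [-3.14126649e+00  6.11307986e-05  1.42574770e+00] [ 0.65479957  0.82035195 -0.35931438] 0.0513721981176979
blk px [610. 411.] n 397 z 0.0817 (array([727.8, -43.8]), array([22.8,  6.8]), 15.7)
blk px [633. 460.] n 114 z 0.0959 (array([725.5, -54.1]), array([7.5, 5.8]), 46.4)
blk px [516.  73.] n 2463 z 0.0241 (array([717.6,  97.1]), array([18.9, 70.3]), 18.0)
blk px [320. 262.] n 2866 z 0.0195 (array([607.2,  15.9]), array([32.7, 31.6]), 81.7)
blk px [526. 335.] n 1165 z 0.0224 (array([727.2, -49.2]), array([35.3, 14.3]), 25.8)
```

Request:
{"name": "send_rows", "arguments": {"plan": [[2,1.5,-25,0,0,0,0.2],[2,1.5,-38,0,0,0,0.2],[2,1.5,-45,0,0,0,0.2],[2,1.5,-45,0,0,0,-0.2],[2,1.5,-45,0,0,0,-1],[2,1.5,-45,0,0,0,-1],[2,1.5,-45,0,0,0,-1],[2,1.5,-20,0,0,0,-1],[2,1.5,30,0,0,0,-1],[2,1.5,80,0,0,0,-1]]}}

```text
time: 11.1
position: [0.6058, 0.0156, 0.1348]
tool_rot: [-3.139, 0.0, 1.426]
wrist_force: [1.1, 0.6, 0.0]
finger_gap: 0.0304
```

Request:
{"name": "send_rows", "arguments": {"plan": [[0,0,20,0,0,4,-1],[-10,40,20,0,0,9,-1],[-20,85,20,0,0,14,-1],[-35,130,20,0,0,18,-1],[-48,175,20,0,0,19.5,-1],[-60,225,20,0,0,19.5,-1],[-60,235,20,0,0,19.5,-1],[-60,235,10,0,0,19.5,-1],[-60,235,10,0,0,19.5,-1],[-60,235,10,0,0,19.5,-1]]}}

```text
time: 12.1
position: [0.5468, 0.2487, 0.1435]
tool_rot: [-3.14, 0.001, 1.764]
wrist_force: [0.6, -0.5, -0.5]
finger_gap: 0.0302
```

```bash
cat >> h.py <<'E'
c=np.array([np.cos(np.radians(11.2)),np.sin(np.radians(11.2))]);n=np.array([-c[1],c[0]])
E
python3 - <<'E'
from h import *
s,im,d=snap('wrist','w9.png')
print(s['position'],s['tool_rot'],s['wrist_force'],s['finger_gap']); blocks('wrist',im,d,s,(.08,.2))
X=cloud('wrist',d,s)
hsv=cv2.cvtColor(im,cv2.COLOR_BGR2HSV); blue=cv2.inRange(hsv,(100,120,60),(125,255,255))>0
Y=X[blue&(d>0)]; a=(Y[:,:2]-[.711,.311])@c; b=(Y[:,:2]-[.711,.311])@n
k=Y[:,2]<.0775
for lo in (-.081,-.027,.027,.081):
    j=k&(abs(b-lo)<.026)
    if j.sum()>30: print(lo,j.sum(),'a',np.percentile(a[j],[2,98]).round(4),'b',np.percentile(b[j],[2,98]).round(4))
print('pocket1 est',np.array([711,311])-172*c-26.5*n)
E
```

```text
[0.54681042 0.24871325 0.14349653] [-3.13978455e+00  9.45270253e-04  1.76400012e+00] [ 0.6492331  -0.45798634 -0.45357875] 0.030219047991418984
blk px [319. 302.] n 5560 z 0.153 (array([552.6, 224.4]), array([31.6, 83. ]), 11.8)
-0.027 2502 a [-0.1906 -0.1525] b [-0.0389 -0.0099]
0.027 4082 a [-0.1907 -0.1526] b [0.0082 0.0457]
0.081 5351 a [-0.1907 -0.1526] b [0.0632 0.1009]
pocket1 est [547.42292359 251.59637997]
```

View pics/w9.png

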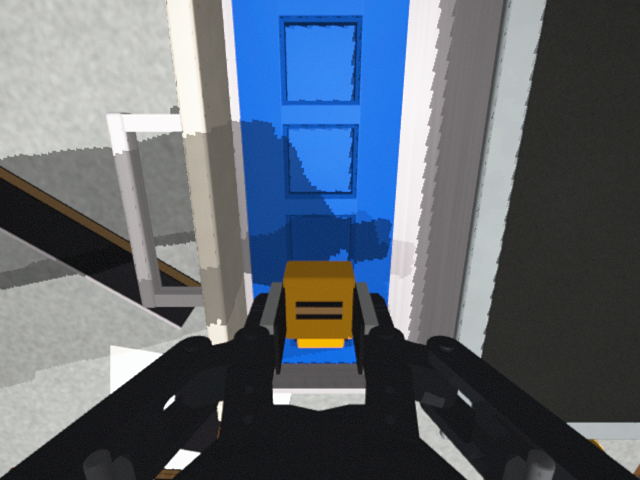

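Request:
{"name": "send_rows", "arguments": {"plan": [[0.5,1,-20,0,0,0,-1],[0.5,1,-38,0,0,0,-1],[0.5,1,-38,0,0,0,-1],[0.5,1,-38,0,0,0,-1]]}}

```text
time: 12.55
position: [0.5477, 0.2504, 0.1065]
tool_rot: [-3.141, 0.0, 1.764]
wrist_force: [-0.3, 0.3, -0.8]
finger_gap: 0.0301
```

```bash
python3 - <<'E'
from h import *
s,im,d=snap('wrist','w10.png')
print(s['position'],s['tool_rot'],s['wrist_force'],s['finger_gap']); blocks('wrist',im,d,s,(.105,.13))
E
```

```text
[0.54766406 0.25044275 0.10646499] [-3.14098771e+00  2.69016507e-04  1.76436619e+00] [-0.29272738  0.32738411 -0.83012418] 0.030082665828140613
blk px [319. 302.] n 4798 z 0.1161 (array([548.6, 250.6]), array([31.5, 32.8]), 12.4)
```

Request:
{"name": "send_rows", "arguments": {"plan": [[-0.5,0.5,-12,0,0,-1,-1],[-0.5,0.5,-19,0,0,-1,-1],[-0.5,0.5,-21.5,0,0,-1,-1],[-0.5,0.5,-21.5,0,0,-1,-1],[-0.5,0.5,-21.5,0,0,-1,0],[-0.5,0.5,-21.5,0,0,-1,0.1],[-0.5,0.5,-21.5,0,0,-1,0.1],[-0.5,0.5,10,0,0,-1,0.1],[-0.5,0.5,50,0,0,-1,0.1],[-0.5,-20,90,0,0,0,0.1]]}}

```text
time: 13.6
position: [0.5464, 0.2332, 0.1971]
tool_rot: [-3.141, -0.001, 1.77]
wrist_force: [0.7, -0.6, 0.7]
finger_gap: 0.0472
```

Request:
{"name": "send_rows", "arguments": {"plan": [[0,-30,30,0,0,0,0.1],[0,-60,30,0,0,0,0],[0,-60,30,0,0,0,-0.2],[0,-60,30,0,0,0,-0.2]]}}

```text
time: 14.0
position: [0.5469, 0.1713, 0.2265]
tool_rot: [3.141, -0.001, 1.765]
wrist_force: [1.2, 0.5, 0.6]
finger_gap: 0.0344
```

```bash
python3 - <<'E'
from h import *
s,im,d=snap('wrist','w11.png')
print(s['position'],s['tool_rot'],s['wrist_force'],s['finger_gap']); blocks('wrist',im,d,s,(.08,.115))
print('pockets',[(np.array([711,311])-171.6*c+t*n).round(1) for t in (-80.5,-27)])
X=cloud('wrist',d,s); Y=X[d>0];a=(Y[:,:2]-[.711,.311])@c; b=(Y[:,:2]-[.711,.311])@n
k=(a<-.2)&(a>-.32)&(abs(b)<.04)&(Y[:,2]>.1)
h=np.histogram(a[k],bins=24,range=(-.29,-.22));print(h[0],h[1][0],h[1][1]-h[1][0])
E
```

```text
[0.5468636  0.17126059 0.22652142] [ 3.14123572e+00 -5.15402451e-04  1.76485389e+00] [1.20198454 0.46157167 0.56251764] 0.03444278677694714
blk px [338. 121.] n 1690 z 0.0937 (array([547.2, 252.2]), array([31.6, 31.1]), 10.0)
blk px [337. 189.] n 1464 z 0.0936 (array([558.2, 199.2]), array([31.1, 31. ]), 11.2)
blk px [498. 299.] n 2342 z 0.0996 (array([731.4, 126.5]), array([87.8, 37.4]), 49.9)
blk px [444. 449.] n 165 z 0.0961 (array([733.1, -58.3]), array([16.3, 20.8]), 64.6)
pockets [array([558.3, 198.7]), array([547.9, 251.2])]
[  0   0   0   0 341 513 569 570   0   0   0   0   0   0   0   0   0  10
 481 554 556 582 596   0] -0.29 0.0029166666666666785
```

View pics/w11.png

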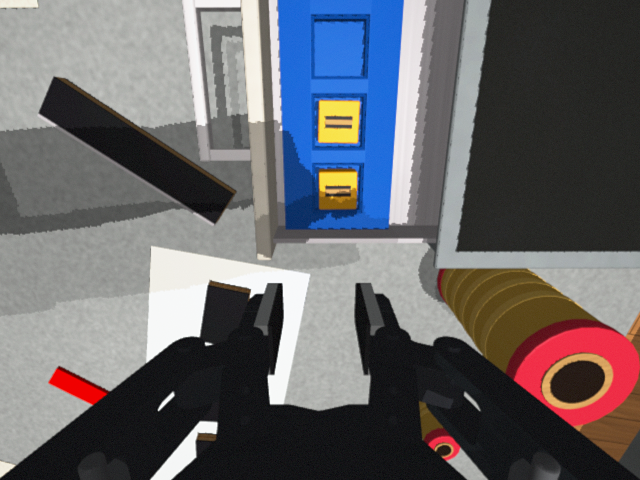

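Both blocks sit flat in pockets 0 and 1, within 1.5 mm of centre and with tops at 0.0937. Next I'll return to the handle and shut the drawer.

Request:
{"name": "send_rows", "arguments": {"plan": [[-30,25,0,0,0,0,-0.3],[-65,55,0,0,0,0,-0.3],[-104.5,87.5,0,0,0,0,-0.3],[-104.5,87.5,-30,0,0,0,-0.3],[-104.5,87.5,-75,0,0,0,-0.3],[-104.5,87.5,-110,0,0,0,-0.3],[-104.5,87.5,-129.5,0,0,0,-0.3],[-104.5,87.5,-129.5,0,0,0,-1],[-104.5,87.5,-129.5,0,0,0,-1],[-104.5,87.5,-129.5,0,0,0,-1]]}}

```text
time: 15.05
position: [0.4412, 0.2594, 0.0954]
tool_rot: [-3.138, 0.0, 1.767]
wrist_force: [1.8, 3.1, -18.8]
finger_gap: 0.0073
```

Request:
{"name": "send_rows", "arguments": {"plan": [[0,0,0,0,0,0,-1],[10,2,0,0,0,0,-1],[25,5,0,0,0,0,-1],[42,8,0,0,0,0,-1],[60,12,0,0,0,0,-1],[78,15,0,0,0,0,-1],[96,19,0,0,0,0,-1],[114,22.5,0,0,0,0,-1],[128,25,0,0,0,0,-1],[133,26,0,0,0,0,-1]]}}

```text
time: 16.05
position: [0.5751, 0.2859, 0.0954]
tool_rot: [-3.138, -0.001, 1.767]
wrist_force: [-3.0, 5.1, -15.0]
finger_gap: 0.0075
```

```bash
cat >> h.py <<'E'
def drawerpos(cam,d,s=None):
    X=cloud(cam,d,s); Y=X[d>0];a=(Y[:,:2]-[.711,.311])@c; b=(Y[:,:2]-[.711,.311])@n
    k=(a<-.06)&(a>-.32)&(abs(b)<.125)&(abs(b)>.06)&(Y[:,2]>.119)&(Y[:,2]<.128)
    print('front a pct',np.percentile(a[k],[2,10,50,90,98]).round(4),k.sum())
E
python3 - <<'E'
from h import *
s,im,d=snap('wrist','w12.png')
print(s['position'],s['tool_rot'],s['wrist_force'],s['finger_gap'])
drawerpos('wrist',d,s)
E
```

```text
[0.57511631 0.28587222 0.09542938] [-3.13836847e+00 -1.41153935e-03  1.76658738e+00] [ -3.01104854   5.10143722 -15.04741476] 0.0074829454905289885
front a pct [-0.1018 -0.1014 -0.0991 -0.0966 -0.096 ] 3917
```

View pics/w12.png

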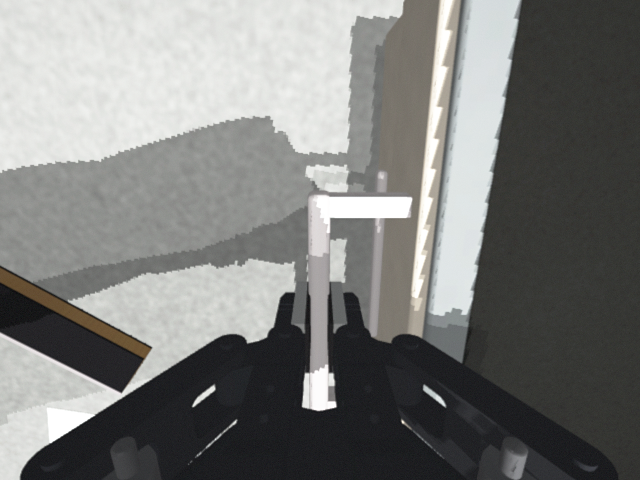

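Request:
{"name": "send_rows", "arguments": {"plan": [[1,0.2,0,0,0,0,-1],[2,0.4,0,0,0,0,-1],[2,0.4,0,0,0,0,-1]]}}

```text
time: 16.4
position: [0.5757, 0.286, 0.0954]
tool_rot: [-3.138, -0.001, 1.767]
wrist_force: [-1.9, 4.6, -18.2]
finger_gap: 0.0071
```

Request:
{"name": "send_rows", "arguments": {"plan": [[0,0,0,0,0,0,-0.35],[0,0,0,0,0,0,-0.3],[0,0,0,0,0,0,-0.3],[0,0,40,0,0,0,-0.3],[0,0,90,0,0,0,-0.3],[0,0,135,0,0,0,-0.3],[-40,-30,135,0,0,0,0],[-40,-80,135,0,0,0,0.3],[-40,-130,135,0,0,0,0.6],[-40,-180,135,0,0,0,0.6]]}}

```text
time: 17.4
position: [0.5378, 0.1039, 0.2344]
tool_rot: [3.136, 0.001, 1.767]
wrist_force: [0.5, -1.4, 0.4]
finger_gap: 0.0683
```

```bash
cat >> h.py <<'E'
def plaques(cam,im,d,s=None,zr=(.009,.021)):
    X=cloud(cam,d,s)
    hsv=cv2.cvtColor(im,cv2.COLOR_BGR2HSV)
    m=(hsv[...,2]<75)&(d>0)&(X[...,2]>zr[0])&(X[...,2]<zr[1])
    m=cv2.morphologyEx(m.astype(np.uint8),cv2.MORPH_OPEN,np.ones((3,3)))
    k,l,st,ce=cv2.connectedComponentsWithStats(m)
    for i in range(1,k):
        if st[i,4]<150: continue
        P=X[l==i]
        print('plq px',ce[i].round(),'n',st[i,4],'z',np.median(P[:,2]).round(4),planrect(P))
E
python3 - <<'E'
from h import *
s,im,d=snap('wrist','w13.png')
print(s['position'],s['tool_rot'],s['wrist_force'],s['finger_gap'])
drawerpos('wrist',d,s); plaques('wrist',im,d,s)
s,im,d=snap('top','t13.png'); drawerpos('top',d); plaques('top',im,d)
E
```

```text
[0.53782508 0.10392241 0.23436806] [3.13647425e+00 9.05358464e-04 1.76718504e+00] [ 0.50020176 -1.37729959  0.39545208] 0.06827649386780096
front a pct [-0.1014 -0.1009 -0.0988 -0.0961 -0.0956] 906
plq px [149.  87.] n 8313 z 0.0156 (array([357.1, 178.4]), array([ 41.9, 198.7]), 66.7)
plq px [238. 265.] n 2339 z 0.0135 (array([462.3,   1.6]), array([78.3, 49. ]), 87.7)
front a pct [-0.1028 -0.1022 -0.1004 -0.0983 -0.098 ] 63
plq px [421. 265.] n 518 z 0.0152 (array([ 469.9, -241.1]), array([46.9, 79.8]), 6.0)
plq px [377. 272.] n 507 z 0.0154 (array([ 448.6, -125.9]), array([47.1, 77.3]), 7.2)
plq px [245. 331.] n 209 z 0.0173 (array([288.4, 219. ]), array([58.6, 33.7]), 2.0)
```

View pics/t13.png

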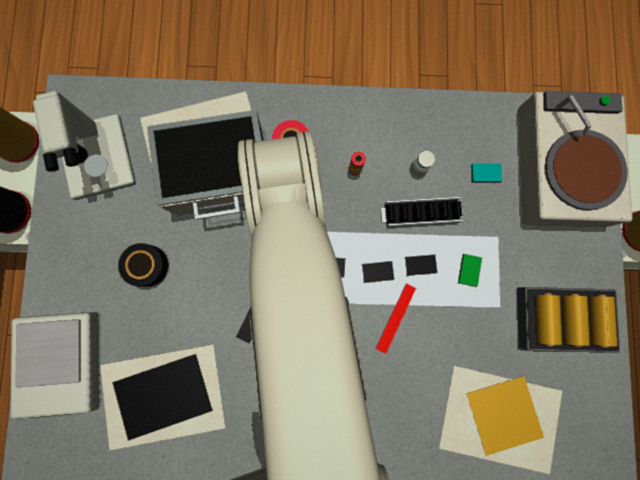

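The drawer is shut to within about 1 mm. Next are the plaques. I'll pinch one near its −y end with the tool leaning 30°, then turn 90° about the jaw axis and lower it into the rack. First I need the wrist turned half round so the camera ends up on the upper side.

```bash
python3 - <<'E'
from h import *
s=telemetry.state(); print(s['q'].round(4),s['tool_rot'].round(4),s['position'].round(4))
E
```

```text
[ 0.1847  0.3302  0.1353  1.3719 -0.0027  1.5683] [3.1376e+00 2.7000e-03 1.7580e+00] [0.5379 0.0997 0.2345]
```

Request:
{"name": "send_rows", "arguments": {"plan": [[-7,-20,0,0,0,8.5,0.4],[-14,-40,0,0,0,17,0.4],[-21,-60,0,0,0,25.5,0.4],[-28,-80,0,0,0,34,0.4],[-35,-100,0,0,0,42.5,0.4],[-42,-120,0,0,0,51,0.4],[-49,-140,0,0,0,59.5,0.4],[-56,-160,0,0,0,68,0.4],[-63,-180,0,0,0,76.5,0.4],[-70,-200,0,0,0,85,0.4]]}}

```text
time: 18.5
position: [0.468, -0.0953, 0.2337]
tool_rot: [-3.14, 0.004, -3.027]
wrist_force: [0.1, 0.4, 0.3]
finger_gap: 0.0599
```

Request:
{"name": "send_rows", "arguments": {"plan": [[0,-15,0,0,0,8.5,0.4],[0,-30,0,0,0,17,0.4],[0,-45,0,0,0,25.5,0.4],[0,-60,0,0,0,34,0.4],[0,-75,0,0,0,42.5,0.4],[0,-90,0,0,0,51,0.4],[0,-105,0,0,0,59.5,0.4],[0,-120,0,0,0,68,0.4],[0,-135,0,0,0,76.5,0.4],[0,-155,0,0,0,85,0.4]]}}

```text
time: 19.5
position: [0.4682, -0.25, 0.2338]
tool_rot: [-3.138, -0.002, -1.543]
wrist_force: [0.1, -0.6, 0.3]
finger_gap: 0.0595
```

Request:
{"name": "send_rows", "arguments": {"plan": [[0,50,0,0,0,4,0.4],[0,90,0,0,0,4,0.4],[0,90,0,0,0,4,0.4],[0,90,0,0,0,4,0.4]]}}

```text
time: 19.9
position: [0.4682, -0.159, 0.2335]
tool_rot: [-3.139, -0.002, -1.478]
wrist_force: [-0.2, -0.5, 0.3]
finger_gap: 0.0596
```

```bash
python3 - <<'E'
from h import *
s,im,d=snap('wrist','w14.png'); print(s['q'].round(4),s['tool_rot'].round(4),s['position'].round(4),s['finger_gap'])
plaques('wrist',im,d,s)
X=cloud('wrist',d,s)
E
```

```text
[-3.2700e-01  2.2580e-01 -8.4000e-03  1.3329e+00 -7.0000e-04 -1.9904e+00] [-3.1385e+00 -2.1000e-03 -1.4782e+00] [ 0.4682 -0.159   0.2335] 0.059636997156640774
plq px [175.   8.] n 236 z 0.0143 (array([ 621.4, -325.5]), array([43.6,  8. ]), 15.4)
plq px [200.  88.] n 181 z 0.0109 (array([ 601.1, -260.8]), array([13.3, 27.1]), 2.4)
plq px [323. 117.] n 3763 z 0.0136 (array([ 472.7, -241.5]), array([48. , 77.9]), 6.0)
plq px [171. 102.] n 265 z 0.0098 (array([ 628.3, -244.1]), array([31., 16.]), 5.3)
plq px [332. 225.] n 2867 z 0.0137 (array([ 451.9, -126.5]), array([48.8, 79.3]), 7.3)
plq px [313. 322.] n 2133 z 0.0138 (array([461.3,   1.7]), array([79.5, 48.4]), 87.4)
plq px [629. 348.] n 282 z 0.0163 (array([57.1,  3.4]), array([12.2, 66.5]), 3.7)
```

View pics/w14.png

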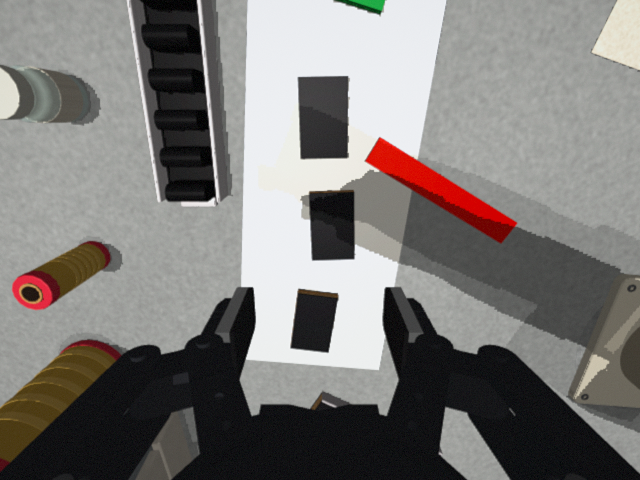

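P3 is at (323,117), measured (472.7,−241.5). The rack shows at upper left, only partly in view, so I'll move over it for a precise measurement.

Request:
{"name": "send_rows", "arguments": {"plan": [[45,0,0,0,0,0,0.4],[90,0,0,0,0,0,0.4],[120,-20,0,0,0,0,0.4],[130,-20,0,0,0,0,0.4],[130,-20,0,0,0,0,0.4],[130,-20,0,0,0,0,0.4]]}}

```text
time: 20.55
position: [0.597, -0.1802, 0.2316]
tool_rot: [3.141, -0.0, -1.481]
wrist_force: [-0.5, -0.0, -0.4]
finger_gap: 0.0596
```

```bash
python3 - <<'E'
from h import *
s,im,d=snap('wrist','w15.png'); print(s['q'].round(4),s['tool_rot'].round(4),s['position'].round(4))
X=cloud('wrist',d,s)
m=(d>0)&(X[...,2]>.028)&(X[...,2]<.048)&(abs(X[...,0]-.61)<.09)&(abs(X[...,1]+.245)<.16)
P=X[m]; print(planrect(P), np.percentile(P[:,2],[1,50,99]).round(4))
np.save('rack.npy',X[(d>0)&(abs(X[...,0]-.61)<.06)&(abs(X[...,1]+.245)<.14)])
E
```

```text
[-2.9300e-01  4.9480e-01  3.7630e-01  1.4529e+00 -3.0000e-04 -1.9535e+00] [ 3.141  -0.     -1.4811] [ 0.597  -0.1802  0.2316]
(array([ 614.8, -244.7]), array([ 66.2, 199. ]), 5.4) [0.0289 0.0385 0.0422]
```

View pics/w15.png

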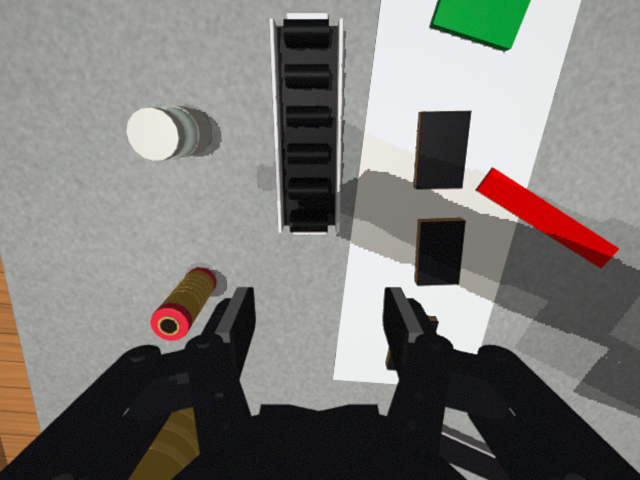

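```bash
python3 - <<'E'
from h import *
P=np.load('rack.npy'); t=np.radians(5.4); cx=np.array([np.cos(t),np.sin(t)]); cy=np.array([-cx[1],cx[0]])
q=P[:,:2]-[.6148,-.2447]; a=q@cx; b=q@cy
k=(abs(a)<.015)
# width-profile : top points near fin top
h=(P[:,2]>.038)&k
bins=np.arange(-.11,.11,.002)
H=np.histogram(b[h],bins)[0]
w=bins[:-1]+.001
# fit fin centres
for c0 in (-90,-54,-18,18,54,90):
    sel=h&(abs(b-c0/1000)<.012); print(c0,sel.sum(),(b[sel].mean()*1000).round(1),P[sel,2].max().round(4))
print('slot floors', [np.median(P[k&(abs(b-y)<.004),2]).round(4) for y in (-.072,-.036,0,.036,.072)])
for y in (-72,-36,0,36,72): print(y,(np.array([614.8,-244.7])+y*cy).round(1))
E
```

```text
-90 617 -89.9 0.0434
-54 553 -54.2 0.0427
-18 507 -18.3 0.0435
18 452 17.4 0.0426
54 11175 51.3 0.3312
90 371 88.8 0.0434
slot floors [np.float64(0.0096), np.float64(0.0097), np.float64(0.0097), np.float64(0.0096), np.float64(0.0097)]
-72 [ 621.6 -316.4]
-36 [ 618.2 -280.5]
0 [ 614.8 -244.7]
36 [ 611.4 -208.9]
72 [ 608. -173.]
```

The rack is at (614.8,−244.7) with yaw 5.4°, and its slot floors measure 0.0097. Next is the approach to P3, with the tilt.

Request:
{"name": "send_rows", "arguments": {"plan": [[-30,-20,-10,7.5,0.8,0.8,0.5],[-60,-40,-40,15,1.6,0.8,0.5],[-95,-60,-80,22,2.3,0.8,0.5],[-122,-81,-120,29.8,3.1,0.8,0.5],[-122,-81,-160,29.8,3.1,0.8,0.5],[-122,-81,-185,29.8,3.1,0.8,0.5],[-122,-81,-185,29.8,3.1,0.8,0.5],[-122,-81,-185,29.8,3.1,0.8,0.5]]}}

```text
time: 21.4
position: [0.4753, -0.2603, 0.048]
tool_rot: [3.139, 0.523, -1.467]
wrist_force: [-0.3, -0.1, -0.2]
finger_gap: 0.0639
```

```bash
cat >> h.py <<'E'
def axes(s):
    M=R.from_euler('xyz',s['tool_rot']).as_matrix()
    y=M[:,1]; y=y if y[0]>0 else -y
    print('approach',M[:,2].round(3),'tilt',np.degrees(np.arccos(-M[2,2])).round(1),'jaw az',np.degrees(np.arctan2(y[1],y[0])).round(2),'jaw el',np.degrees(np.arcsin(y[2])).round(2),'pos',(s['position']*1000).round(1),'gap',round(s['finger_gap'],4),'F',s['wrist_force'].round(1),'q',s['q'].round(2))
E
python3 - <<'E'
from h import *
s,im,d=snap('wrist','w16.png'); axes(s); plaques('wrist',im,d,s)
E
```

```text
approach [-0.055  0.496 -0.866] tilt 30.0 jaw az 6.05 jaw el -0.14 pos [ 475.3 -260.3   48. ] gap 0.0639 F [-0.3 -0.1 -0.2] q [-0.7   0.76  0.22  1.43  0.35 -2.44]
plq px [416.  44.] n 19112 z 0.0137 (array([ 457.9, -366.6]), array([38.9, 69.2]), 80.4)
plq px [ 38. 214.] n 323 z 0.0174 (array([ 611.5, -272.9]), array([15.1,  2.3]), 5.2)
plq px [320. 254.] n 7156 z 0.0138 (array([ 472.9, -242. ]), array([49.4, 81.1]), 6.5)
plq px [330. 341.] n 2329 z 0.0139 (array([ 451.5, -128.1]), array([48.6, 79. ]), 7.3)
plq px [307. 388.] n 1032 z 0.014 (array([4.619e+02, 2.000e-01]), array([80.7, 49. ]), 87.8)
```

View pics/w16.png

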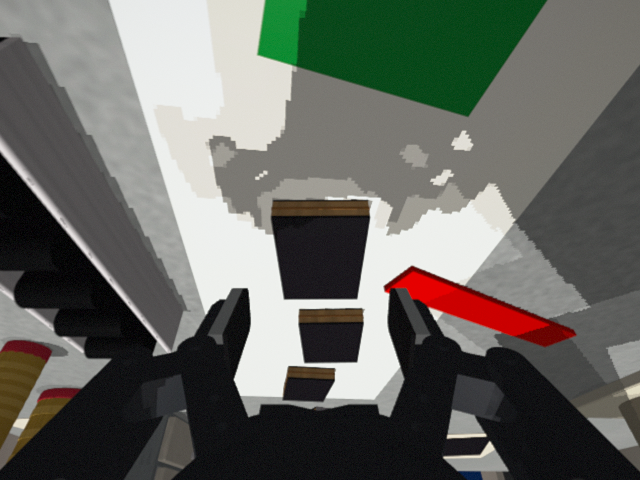

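The tilt is right, and P3 is centred between the jaws at (320,254). I'll descend and grip.

Request:
{"name": "send_rows", "arguments": {"plan": [[0,-1.5,-20,0,0,0,0.5],[0,-1.5,-35,0,0,0,0.5],[0,-1.5,-42,0,0,0,0.5],[0,-1.5,-43,0,0,0,0.5],[0,-1.5,-43,0,0,0,0],[0,-1.5,-43,0,0,0,-1],[0,-1.5,-43,0,0,0,-1],[0,-1.5,-43,0,0,0,-1]]}}

```text
time: 22.25
position: [0.476, -0.2625, 0.0048]
tool_rot: [3.14, 0.522, -1.466]
wrist_force: [0.1, -1.2, 3.5]
finger_gap: 0.0476
```

```bash
python3 - <<'E'
from h import *
s,im,d=snap('wrist','w17.png'); axes(s); plaques('wrist',im,d,s)
E
```

```text
approach [-0.054  0.496 -0.867] tilt 29.9 jaw az 6.04 jaw el -0.07 pos [ 476.  -262.5    4.8] gap 0.0476 F [ 0.1 -1.2  3.5] q [-0.7   0.81  0.19  1.35  0.35 -2.44]
plq px [454.  77.] n 52603 z 0.0136 (array([ 461.1, -372.4]), array([49.2, 78.7]), 80.4)
plq px [319. 323.] n 8423 z 0.0138 (array([ 474.4, -242.8]), array([74.7, 85.4]), 6.0)
plq px [332. 394.] n 1697 z 0.0138 (array([ 452. , -134.6]), array([48.8, 67.5]), 7.9)
```

View pics/w17.png

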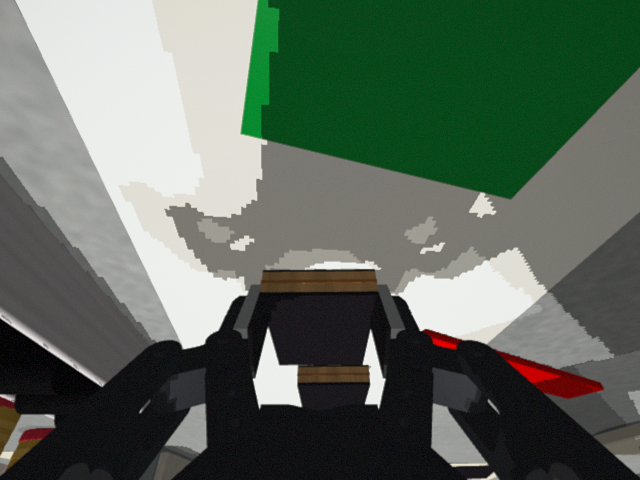

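Request:
{"name": "send_rows", "arguments": {"plan": [[0,0,15,0,0,0,-1],[0,0,40,0,0,0,-1],[0,0,75,0,0,0,-1],[0,0,110,-8,-0.8,0,-1],[15,-6,140,-16,-1.7,0,-1],[40,-16,140,-24,-2.5,0,-1],[65,-26,140,-32,-3.4,0,-1],[90,-36,140,-40,-4.2,0,-1],[90,-36,140,-40,-4.2,0,-1]]}}

```text
time: 23.2
position: [0.5678, -0.2945, 0.1446]
tool_rot: [3.141, -0.181, -1.461]
wrist_force: [-1.1, -0.2, -0.1]
finger_gap: 0.0483
```

```bash
python3 - <<'E'
from h import *
s,im,d=snap('wrist','w18.png'); axes(s)
E
```

```text
approach [ 0.019 -0.179 -0.984] tilt 10.4 jaw az 6.28 jaw el -0.04 pos [ 567.8 -294.5  144.6] gap 0.0483 F [-1.1 -0.2 -0.1] q [-0.4   0.49  0.13  1.12 -0.16 -2.09]
```

View pics/w18.png

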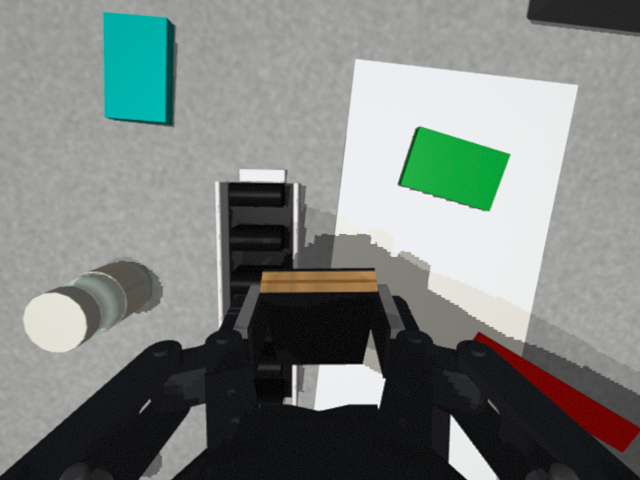

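Request:
{"name": "send_rows", "arguments": {"plan": [[9,-3,0,-8,-0.8,0,-1],[18,-6,0,-16,-1.7,-0.2,-1],[27,-10,0,-24,-2.5,-0.3,-1],[36,-14,0,-32,-3.4,-0.4,-1],[46,-17,0,-40,-4.2,-0.5,-1],[56,-20.5,0,-48,-5,-0.6,-1],[56,-20.5,-5,-49.7,-5.2,-0.6,-1],[56,-20.5,-9,-49.7,-5.2,-0.6,-1],[56,-20.5,-9,-49.7,-5.2,-0.6,-1]]}}

```text
time: 24.15
position: [0.6202, -0.3192, 0.1336]
tool_rot: [3.141, -1.049, -1.479]
wrist_force: [0.6, 0.2, 0.1]
finger_gap: 0.048
```

```bash
cat >> h.py <<'E'
t5=np.radians(5.4); rx=np.array([np.cos(t5),np.sin(t5)]); ry=np.array([-rx[1],rx[0]]); rc=np.array([.6148,-.2447])
def standing(cam,im,d,s=None,zmin=.046):
    "points over the rack above fin tops, in rack frame mm"
    X=cloud(cam,d,s); 
    q=X[...,:2]-rc; a=q@rx; b=q@ry
    m=(d>0)&(abs(a)<.045)&(abs(b)<.13)&(X[...,2]>zmin)&(X[...,2]<.25)
    return X,a,b,m
E
python3 - <<'E'
from h import *
s,im,d=snap('wrist','w19.png'); axes(s)
X,a,b,m=standing('wrist',im,d,s)
tp=(s['position'][:2]-rc); print('TCP rack', tp@rx, tp@ry)
s,im,d=snap('scene','s19.png')
cv2.imwrite('pics/s19c.png',cv2.resize(im[180:420,40:360],None,fx=2.5,fy=2.5))
E
```

```text
approach [ 0.079 -0.863 -0.498] tilt 60.1 jaw az 5.23 jaw el -0.02 pos [ 620.2 -319.2  133.6] gap 0.048 F [0.6 0.2 0.1] q [-0.1   0.6  -0.16  0.49 -1.02 -1.93]
TCP rack -0.0016311492640850292 -0.07471485832096214
```

View pics/w19.png

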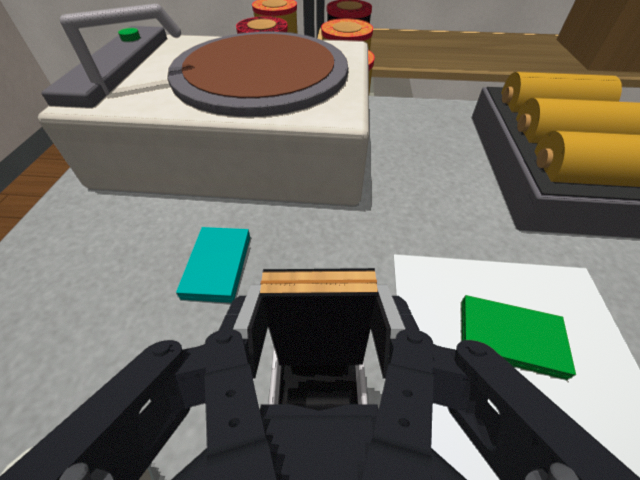

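View pics/s19c.png

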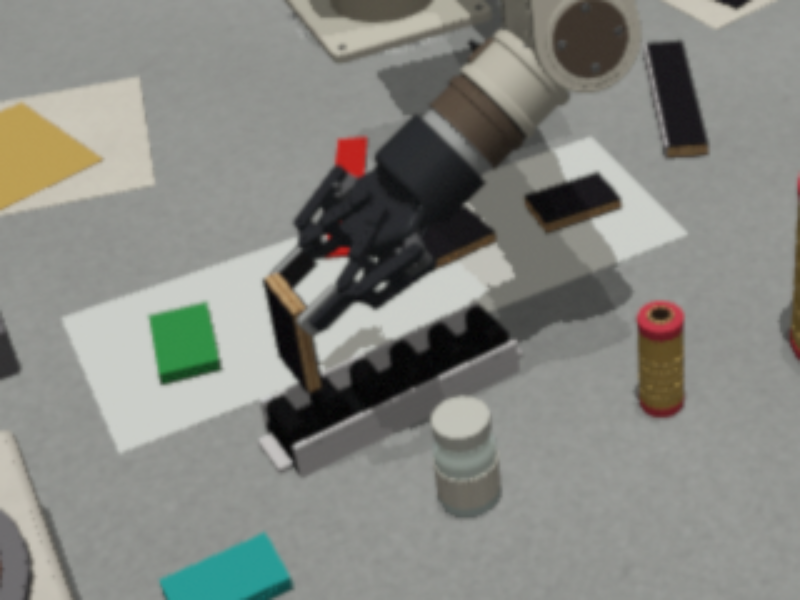

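The plaque stands upright over the end slot. I'll measure its held pose from the wrist depth.

```bash
cat >> h.py <<'E'
def held(d,s,u=(285,360),v=(272,362)):
    X=cloud('wrist',d,s); P=X[v[0]:v[1],u[0]:u[1]].reshape(-1,3); D=d[v[0]:v[1],u[0]:u[1]].ravel()
    P=P[(D>0)&(D<.3)]
    q=P[:,:2]-rc; L=np.c_[q@rx,q@ry,P[:,2]]*1000
    top=L[L[:,2]>np.percentile(L[:,2],99)-2.5]
    print('top face z',np.median(top[:,2]).round(1),'y range',np.percentile(top[:,1],[1,99]).round(1),'x',np.percentile(top[:,0],[1,99]).round(1))
    F=L[(L[:,2]<np.median(top[:,2])-6)&(L[:,2]>np.median(top[:,2])-75)]
    c0=np.median(F,0); F=F[abs(F[:,1]-c0[1])<6]
    A=np.c_[F[:,0],F[:,2],np.ones(len(F))]; k=np.linalg.lstsq(A,F[:,1],rcond=None)[0]
    print('face +y plane: dy/dx deg',np.degrees(np.arctan(k[0])).round(2),'dy/dz deg',np.degrees(np.arctan(k[1])).round(2),'zrange',F[:,2].min().round(1),F[:,2].max().round(1),'res',(A@k-F[:,1]).std().round(2),'n',len(F))
    zb=np.median(top[:,2])-80
    print('face y at bottom',(k[1]*zb+k[2]).round(1),'-> centre y bottom',(k[1]*zb+k[2]-7).round(1),' centre y top',(k[1]*(zb+80)+k[2]-7).round(1),'bottom z',zb.round(1))
E
python3 - <<'E'
from h import *
s,im,d=snap('wrist','w20.png'); axes(s); held(d,s)
tp=(s['position'][:2]-rc); print('TCP rack', tp@rx, tp@ry)
E
```

```text
approach [ 0.08  -0.864 -0.497] tilt 60.2 jaw az 5.2 jaw el 0.21 pos [ 621.2 -319.6  135.7] gap 0.0484 F [ 1.  -0.5 -1.7] q [-0.1   0.6  -0.16  0.49 -1.02 -1.93]
top face z 153.6 y range [-78.3 -65.5] x [-17.3  14.4]
face +y plane: dy/dx deg -0.09 dy/dz deg 0.08 zrange 78.7 147.5 res 0.28 n 4395
face y at bottom -66.1 -> centre y bottom -73.1  centre y top -72.9 bottom z 73.6
TCP rack -0.0006538032520600035 -0.07515943610135027
```

The pose is nearly perfect: tilt 0.1° and y −73.0 against the slot at −72.4. I'll insert it.

Request:
{"name": "send_rows", "arguments": {"plan": [[0,0.6,-15,0,0,0,-1],[0,0.6,-28,0,0,0,-1],[0,0.6,-35,0,0,0,-1],[0,0.6,-42,0,0,0,-1],[0,0.6,-49,0,0,0,-1],[0,0.6,-55,0,0,0,-1],[0,0.6,-60,0,0,0,-1],[0,0.6,-62,0,0,0,-1],[0,0.6,-62,0,0,0,-1],[0,0.6,-62,0,0,0,-1]]}}

```text
time: 25.3
position: [0.6216, -0.3179, 0.0731]
tool_rot: [-3.135, -1.051, -1.484]
wrist_force: [1.1, -0.2, -0.6]
finger_gap: 0.0479
```

```bash
python3 - <<'E'
from h import *
s,im,d=snap('wrist','w21.png'); axes(s); held(d,s)
tp=(s['position'][:2]-rc); print('TCP rack', tp@rx, tp@ry)
E
```

```text
approach [ 0.082 -0.864 -0.496] tilt 60.2 jaw az 5.29 jaw el 0.19 pos [ 621.6 -317.9   73.1] gap 0.0479 F [ 1.1 -0.2 -0.6] q [-0.09  0.69 -0.2   0.36 -1.02 -1.93]
top face z 91.0 y range [-76.5 -63.8] x [-16.7  15. ]
face +y plane: dy/dx deg 0.12 dy/dz deg -1.76 zrange 23.7 85.0 res 1.22 n 4001
face y at bottom -62.4 -> centre y bottom -69.4  centre y top -71.9 bottom z 11.0
TCP rack -0.00014952887966634775 -0.07348647661428546
```

View pics/w21.png

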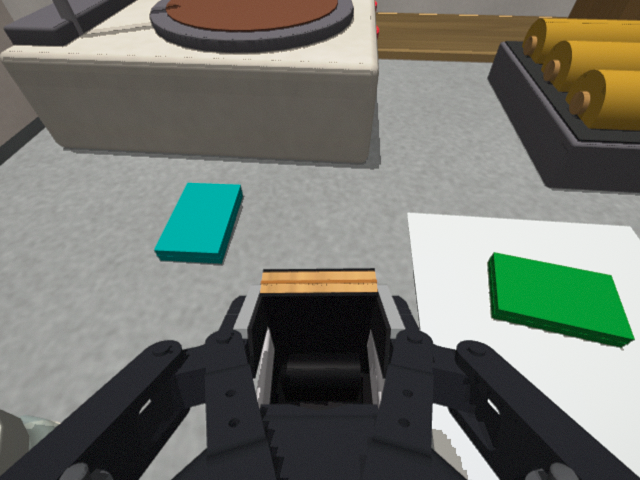

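Request:
{"name": "send_rows", "arguments": {"plan": [[0,0,-1,0,0,0,-1],[0,0,-1,0,0,0,-0.2],[0,0,-1,0,0,0,0.45],[0,0,-1,0,0,0,0.45],[0,0,-1,0,0,0,0.45],[0,0,-1,0,0,0,0.45],[-2,14,8,0,0,0,0.45],[-5,40,25,0,0,0,0.45],[-8,70,60,0,0,0,0.45],[-8,70,100,0,0,0,0.45]]}}

```text
time: 26.35
position: [0.6131, -0.2448, 0.1721]
tool_rot: [3.137, -1.05, -1.47]
wrist_force: [0.6, -0.1, 0.5]
finger_gap: 0.0622
```

```bash
python3 - <<'E'
from h import *
s,im,d=snap('wrist','w22.png'); axes(s)
X,a,b,m=standing('wrist',im,d,s)
m&=(b<-.05)&(X[...,2]<.1); P=np.c_[a[m],b[m],X[...,2][m]]*1000
t=P[P[:,2]>np.percentile(P[:,2],98)-2]
print(len(P),'top z',np.median(t[:,2]),'y',np.percentile(t[:,1],[2,98]).round(1),'x',np.percentile(t[:,0],[2,98]).round(1))
E
```

```text
approach [ 0.082 -0.864 -0.497] tilt 60.2 jaw az 5.53 jaw el -0.13 pos [ 613.1 -244.8  172.1] gap 0.0622 F [ 0.6 -0.1  0.5] q [ 0.03  0.56 -0.1   0.79 -1.05 -1.71]
2502 top z 89.4150157080253 y [-77.4 -63.4] x [-24.3  23.7]
```

View pics/w22.png

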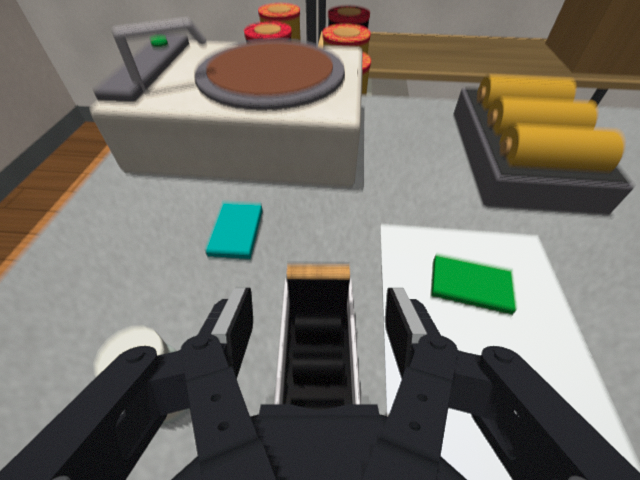

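The first plaque is filed: top at z 89.4, centred in x. Next is P2.

Request:
{"name": "send_rows", "arguments": {"plan": [[-16,10,0,8,0.8,0.2,0.5],[-32,20,0,16,1.6,0.4,0.5],[-48,30,0,24,2.4,0.6,0.5],[-64,40,0,32,3.2,0.8,0.5],[-80,50,0,40,4,1,0.5],[-96,60,-20,48,4.8,1.2,0.5],[-112,70,-40,56,5.6,1.4,0.5],[-128,80,-60,64,6.4,1.6,0.5],[-144,90,-80,72,7.2,1.8,0.5],[-158,100,-100,80,8,1.8,0.5]]}}

```text
time: 27.4
position: [0.4556, -0.1483, 0.0734]
tool_rot: [-3.125, 0.355, -1.448]
wrist_force: [1.2, 0.1, -0.5]
finger_gap: 0.0641
```

Request:
{"name": "send_rows", "arguments": {"plan": [[0,0,-10,8,0.8,0,0.5],[0,0,-20,10,1,0,0.5],[0,0,-20,10,1,0,0.5],[0,0,-20,10,1,0,0.5]]}}

```text
time: 27.8
position: [0.4553, -0.1481, 0.0526]
tool_rot: [-3.125, 0.527, -1.447]
wrist_force: [0.1, 0.5, 0.1]
finger_gap: 0.0642
```

```bash
python3 - <<'E'
from h import *
s,im,d=snap('wrist','w23.png'); axes(s); plaques('wrist',im,d,s)
E
```

```text
approach [-0.045  0.501 -0.864] tilt 30.2 jaw az 6.59 jaw el 0.83 pos [ 455.3 -148.1   52.6] gap 0.0642 F [0.1 0.5 0.1] q [-0.57  0.6  -0.07  1.24  0.41 -2.33]
plq px [ 16. 191.] n 385 z 0.0165 (array([ 603.1, -165.5]), array([17.2,  3.2]), 1.1)
plq px [323. 251.] n 6825 z 0.0138 (array([ 451.3, -127. ]), array([49.4, 80.7]), 7.8)
plq px [294. 341.] n 2127 z 0.0139 (array([461.5,   1. ]), array([80.9, 48.8]), 87.3)
plq px [ 68. 390.] n 238 z 0.0147 (array([725.7, 177.9]), array([34. ,  4.2]), 11.3)
plq px [326. 398.] n 608 z 0.016 (array([404.5, 159.8]), array([40.4, 97.7]), 64.6)
```

View pics/w23.png

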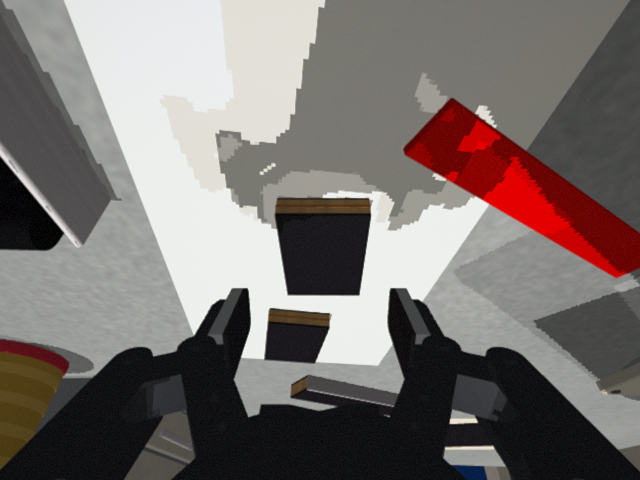

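Request:
{"name": "send_rows", "arguments": {"plan": [[-1.5,1.3,-20,0,0.8,1,0.5],[-1.5,1.3,-38,0,0.8,1,0.5],[-1.5,1.3,-46,0,0.8,1,0.5],[-1.5,1.3,-47.5,0,0.8,1,0.5],[-1.5,1.3,-47.5,0,0.8,1,0],[-1.5,1.3,-47.5,0,0.8,1,-1],[-1.5,1.3,-47.5,0,0.8,1,-1],[-1.5,1.3,-47.5,0,0.8,1,-1],[-1.5,1.3,-47.5,0,0.8,1,-1]]}}

```text
time: 28.75
position: [0.4548, -0.147, 0.0067]
tool_rot: [-3.138, 0.528, -1.437]
wrist_force: [0.1, -0.9, 6.5]
finger_gap: 0.0478
```

```bash
python3 - <<'E'
from h import *
s,im,d=snap('wrist','w24.png'); axes(s); plaques('wrist',im,d,s)
E
```

```text
approach [-0.064  0.5   -0.864] tilt 30.3 jaw az 7.58 jaw el 0.19 pos [ 454.8 -147.     6.7] gap 0.0478 F [ 0.1 -0.9  6.5] q [-0.56  0.67 -0.09  1.17  0.4  -2.34]
plq px [319. 319.] n 8143 z 0.0138 (array([ 452.6, -128.4]), array([74.7, 81.5]), 8.1)
plq px [288. 393.] n 1515 z 0.0138 (array([461.1,  -9.1]), array([60. , 49.2]), 86.9)
plq px [ 35. 435.] n 258 z 0.0144 (array([718.6, 161.3]), array([58.4, 20.8]), 60.7)
```

View pics/w24.png

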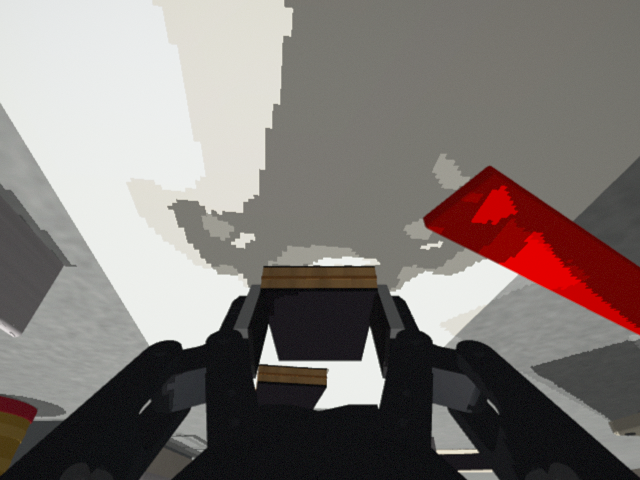

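Request:
{"name": "send_rows", "arguments": {"plan": [[0,0,15,0,0,0,-1],[0,0,45,0,0,0,-1],[0,0,85,0,0,0,-1],[15,-8,120,-8,-1.1,0,-1],[35,-20,140,-16,-2.1,0,-1],[55,-32,140,-24,-3.2,0,-1],[75,-45,140,-32,-4.3,0,-1],[100,-60,140,-40,-5.3,0,-1],[100,-60,140,-40,-5.3,0,-1]]}}

```text
time: 29.7
position: [0.5562, -0.2043, 0.1458]
tool_rot: [-3.138, -0.177, -1.434]
wrist_force: [-1.2, 1.5, -1.4]
finger_gap: 0.0478
```

Request:
{"name": "send_rows", "arguments": {"plan": [[10,-6,0,-8,-1.1,-0.3,-1],[20,-13,0,-16,-2.1,-0.6,-1],[30,-20,0,-24,-3.2,-1,-1],[40,-27,0,-32,-4.3,-1.4,-1],[50,-34,0,-40,-5.3,-1.8,-1],[60,-40,0,-47,-6.2,-2,-1],[60,-40,-6,-49.5,-6.5,-2.2,-1],[60,-40,-12,-49.5,-6.5,-2.2,-1],[60,-40,-12,-49.5,-6.5,-2.2,-1],[60,-40,-12,-49.5,-6.5,-2.2,-1]]}}

```text
time: 30.7
position: [0.6137, -0.2473, 0.1339]
tool_rot: [-3.113, -1.045, -1.498]
wrist_force: [0.3, -0.4, -1.0]
finger_gap: 0.0479
```

```bash
python3 - <<'E'
from h import *
s,im,d=snap('wrist','w25.png'); axes(s); held(d,s)
tp=(s['position'][:2]-rc); print('TCP rack', tp@rx, tp@ry)
E
```

```text
approach [ 0.091 -0.86  -0.501] tilt 59.9 jaw az 5.59 jaw el 0.81 pos [ 613.7 -247.3  133.9] gap 0.0479 F [ 0.3 -0.4 -1. ] q [ 0.02  0.6  -0.15  0.68 -1.04 -1.72]
top face z 152.1 y range [-5.4  5.2] x [-18.2  13.6]
face +y plane: dy/dx deg 0.11 dy/dz deg 0.08 zrange 77.1 146.1 res 0.29 n 4422
face y at bottom 4.7 -> centre y bottom -2.3  centre y top -2.2 bottom z 72.1
TCP rack -0.001324846385290393 -0.0025055729114657112
```

View pics/w25.png

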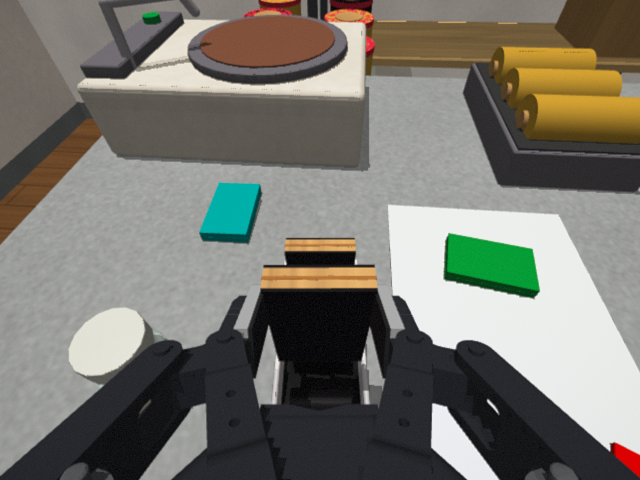

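Request:
{"name": "send_rows", "arguments": {"plan": [[1,1.9,-10,0,0.8,0,-1],[1,1.9,-20,0,0.8,0,-1],[1,1.9,-28,0,0.8,0,-1],[1,1.9,-36,0,0.8,0,-1],[1,1.9,-44,0,0.8,0,-1],[1,1.9,-51,0,0.8,0,-1],[1,1.9,-57,0,0.8,0,-1],[1,1.9,-61,0,0.8,0,-1],[1,1.9,-61.5,0,0.8,0,-1],[1,1.9,-61.5,0,0.8,0,-1]]}}

```text
time: 31.75
position: [0.6149, -0.2446, 0.0718]
tool_rot: [3.141, -1.045, -1.472]
wrist_force: [0.9, 0.6, 1.0]
finger_gap: 0.0481
```

```bash
python3 - <<'E'
from h import *
s,im,d=snap('wrist','w26.png'); axes(s); held(d,s)
tp=(s['position'][:2]-rc); print('TCP rack', tp@rx, tp@ry)
E
```

```text
approach [ 0.085 -0.861 -0.502] tilt 59.9 jaw az 5.66 jaw el -0.0 pos [ 614.9 -244.6   71.8] gap 0.0481 F [0.9 0.6 1. ] q [ 0.03  0.7  -0.17  0.58 -1.04 -1.71]
top face z 90.0 y range [-2.9  7.9] x [-16.4  15.3]
face +y plane: dy/dx deg 0.24 dy/dz deg -1.7 zrange 20.7 84.0 res 1.22 n 3980
face y at bottom 9.1 -> centre y bottom 2.1  centre y top -0.2 bottom z 10.0
TCP rack 0.00014978836999660292 8.547695797084004e-05
```

The plaque is in, with its bottom at 10 mm on the slot floor. I'll release it and go for the last one.

Request:
{"name": "send_rows", "arguments": {"plan": [[0,0,0,0,0,0,-0.2],[0,0,0,0,0,0,0.45],[0,0,0,0,0,0,0.45],[0,0,0,0,0,0,0.45],[0,0,0,0,0,0,0.45],[-1,14,9,0,0,0,0.45],[-4,40,26,0,0,0,0.45],[-7,65,61,0,0,0,0.45],[-7,65,101,0,0,0,0.45],[-7,65,101,0,0,0,0.45]]}}

```text
time: 32.8
position: [0.6113, -0.1785, 0.1793]
tool_rot: [-3.12, -1.047, -1.489]
wrist_force: [0.5, 0.1, 0.0]
finger_gap: 0.0621
```

```bash
cat >> h.py <<'E'
def tops(d,s,cam='wrist',slots=(-72,-36,0,36,72)):
    X,a,b,m=standing(cam,None,d,s)
    for y0 in slots:
        k=m&(abs(b*1000-y0)<13)&(X[...,2]<.1); P=np.c_[a[k],b[k],X[...,2][k]]*1000
        if len(P)<100: print(y0,'empty',len(P)); continue
        t=P[P[:,2]>np.percentile(P[:,2],98)-2]
        print(y0,len(P),'top z',np.median(t[:,2]).round(1),'y',np.percentile(t[:,1],[2,98]).round(1),'x',np.percentile(t[:,0],[2,98]).round(1))
E
python3 - <<'E'
from h import *
s,im,d=snap('wrist','w27.png'); axes(s); tops(d,s)
E
```

```text
approach [ 0.092 -0.861 -0.5  ] tilt 60.0 jaw az 5.76 jaw el 0.63 pos [ 611.3 -178.5  179.3] gap 0.0621 F [0.5 0.1 0. ] q [ 0.14  0.58 -0.04  1.01 -1.05 -1.49]
-72 2016 top z 89.3 y [-78.4 -63.9] x [-24.   23.5]
-36 empty 0
0 2443 top z 89.4 y [-5.7  8. ] x [-23.3  24.8]
36 empty 0
72 empty 0
```

View pics/w27.png

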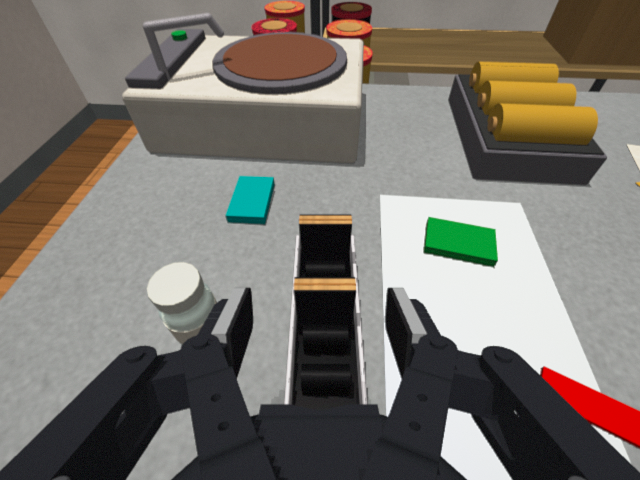

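Request:
{"name": "send_rows", "arguments": {"plan": [[-15,16,0,8,0.8,0,0.5],[-30,32,0,16,1.6,0,0.5],[-45,48,0,24,2.4,0,0.5],[-60,64,0,32,3.2,0,0.5],[-75,80,0,40,4,0,0.5],[-90,96,-20,48,4.8,0,0.5],[-105,112,-40,56,5.6,0,0.5],[-120,128,-60,64,6.4,0,0.5],[-135,144,-80,72,7.2,0,0.5],[-150,160,-100,80,8,0,0.5]]}}

```text
time: 33.85
position: [0.4574, -0.0194, 0.0723]
tool_rot: [-3.141, 0.363, -1.472]
wrist_force: [-0.8, -0.0, -1.0]
finger_gap: 0.0638
```

Request:
{"name": "send_rows", "arguments": {"plan": [[0,0,0,8,0.8,0,0.5],[0,0,-10,10,1.4,-4,0.5],[0,0,-20,10,1.4,-8.3,0.5],[0,0,-25,10,1.4,-8.3,0.5],[0,0,-25,10,1.4,-8.3,0.5]]}}

```text
time: 34.35
position: [0.4567, -0.0195, 0.0467]
tool_rot: [3.115, 0.534, -1.627]
wrist_force: [0.1, 1.1, 0.5]
finger_gap: 0.0643
```

```bash
python3 - <<'E'
from h import *
s,im,d=snap('wrist','w28.png'); axes(s); plaques('wrist',im,d,s)
E
```

```text
approach [ 0.002  0.509 -0.861] tilt 30.6 jaw az -2.44 jaw el -1.31 pos [456.7 -19.5  46.7] gap 0.0643 F [0.1 1.1 0.5] q [-0.36  0.48 -0.31  0.99  0.5  -1.94]
plq px [311. 258.] n 6919 z 0.0138 (array([461.5,   1.7]), array([81.5, 49.2]), 87.6)
plq px [369. 346.] n 284 z 0.0119 (array([416.8, 128.2]), array([ 3.4, 49. ]), 65.8)
plq px [365. 361.] n 1111 z 0.0159 (array([412.8, 155.4]), array([40.1, 78.4]), 65.4)
plq px [ 28. 357.] n 225 z 0.0158 (array([709.7, 115.9]), array([32.4,  4.4]), 81.9)
plq px [ 62. 380.] n 736 z 0.015 (array([720.8, 176.6]), array([78.9,  3.7]), 11.4)
```

View pics/w28.png

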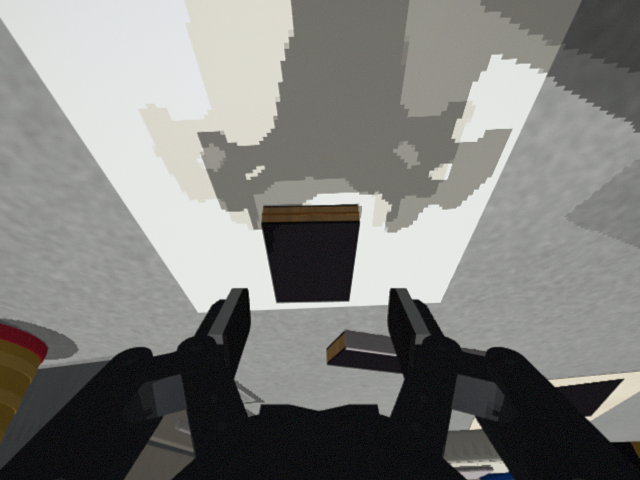

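Request:
{"name": "send_rows", "arguments": {"plan": [[4,1,-15,0,-1.3,0,0.5],[4,1,-32,0,-1.3,0,0.5],[4,1,-40,0,-1.3,0,0.5],[4,1,-41,0,-1.3,0,0.5],[4,1,-41,0,-1.3,0,0],[4,1,-41,0,-1.3,0,-1],[4,1,-41,0,-1.3,0,-1],[4,1,-41,0,-1.3,0,-1],[4,1,-41,0,-1.3,0,-1]]}}

```text
time: 35.3
position: [0.4627, -0.0189, 0.0077]
tool_rot: [-3.137, 0.534, -1.612]
wrist_force: [-0.5, -1.1, 6.1]
finger_gap: 0.0475
```

```bash
python3 - <<'E'
from h import *
s,im,d=snap('wrist','w29.png'); axes(s); plaques('wrist',im,d,s)
E
```

```text
approach [ 0.026  0.509 -0.861] tilt 30.6 jaw az -2.52 jaw el 0.24 pos [462.7 -18.9   7.7] gap 0.0475 F [-0.5 -1.1  6.1] q [-0.36  0.53 -0.35  0.87  0.51 -1.94]
plq px [320. 318.] n 8022 z 0.0138 (array([464. ,   1.1]), array([82.6, 74.2]), 87.8)
plq px [360. 402.] n 165 z 0.0158 (array([435.3, 131.6]), array([26.8, 17.4]), 2.3)
plq px [ 45. 416.] n 676 z 0.0148 (array([727.6, 177.6]), array([60.8,  3.9]), 11.8)
plq px [441. 415.] n 232 z 0.016 (array([363. , 178.7]), array([17.6, 56.4]), 22.2)
```

View pics/w29.png

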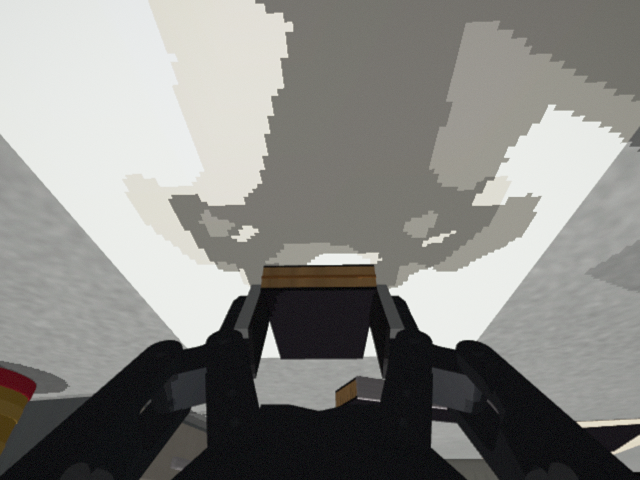

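Request:
{"name": "send_rows", "arguments": {"plan": [[0,0,15,0,0,0,-1],[0,0,45,0,0,0,-1],[0,0,85,0,0,0,-1],[15,-15,120,-8,0.35,0,-1],[35,-38,140,-16,0.7,0,-1],[55,-60,140,-24,1,0,-1],[75,-82,140,-32,1.4,0,-1],[100,-106,140,-40,1.7,0,-1],[100,-106,140,-40,1.7,0,-1]]}}

```text
time: 36.25
position: [0.5646, -0.1233, 0.1465]
tool_rot: [-3.137, -0.166, -1.61]
wrist_force: [-0.7, 1.1, -1.3]
finger_gap: 0.0477
```

Request:
{"name": "send_rows", "arguments": {"plan": [[8,-9,0,-8,0.35,1.3,-1],[16,-18,0,-16,0.7,2.6,-1],[24,-27,0,-24,1,3.9,-1],[32,-36,0,-32,1.4,5.2,-1],[40,-45,0,-40,1.7,6.5,-1],[45,-50.5,0,-47,2,7.5,-1],[45,-50.5,-6,-50,2.2,7.9,-1],[45,-50.5,-12,-50,2.2,7.9,-1],[45,-50.5,-12,-50,2.2,7.9,-1],[45,-50.5,-12,-50,2.2,7.9,-1]]}}

```text
time: 37.25
position: [0.6068, -0.1757, 0.1354]
tool_rot: [3.034, -1.032, -1.399]
wrist_force: [-0.0, 0.1, -0.4]
finger_gap: 0.0476
```

```bash
python3 - <<'E'
from h import *
s,im,d=snap('wrist','w30.png'); axes(s); held(d,s)
tp=(s['position'][:2]-rc); print('TCP rack', tp@rx, tp@ry)
E
```

```text
approach [ 0.04  -0.859 -0.51 ] tilt 59.3 jaw az 4.53 jaw el -3.17 pos [ 606.8 -175.7  135.4] gap 0.0476 F [-0.   0.1 -0.4] q [ 0.14  0.67 -0.    1.06 -1.03 -1.45]
top face z 153.1 y range [65.9 76.2] x [-17.1  14.4]
face +y plane: dy/dx deg -1.01 dy/dz deg -0.18 zrange 78.1 147.1 res 0.28 n 4399
face y at bottom 75.8 -> centre y bottom 68.8  centre y top 68.5 bottom z 73.1
TCP rack -0.0014555882747126624 0.06943052694899741
```

View pics/w30.png

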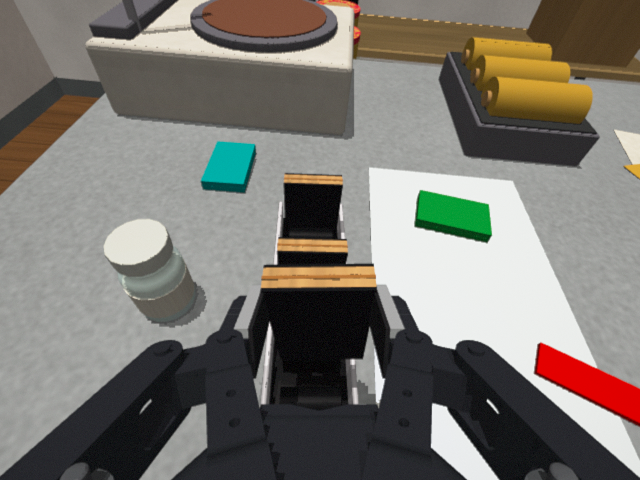

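Request:
{"name": "send_rows", "arguments": {"plan": [[1,3,-10,0,-3.2,0.9,-1],[1,3,-18,0,-3.2,0.9,-1],[1,3,-18,0,-3.2,0.9,-1],[1,3,-18,0,-3.2,0.9,-1]]}}

```text
time: 37.7
position: [0.608, -0.1725, 0.1174]
tool_rot: [3.14, -1.041, -1.474]
wrist_force: [0.0, 0.9, -0.4]
finger_gap: 0.0477
```

```bash
python3 - <<'E'
from h import *
s,im,d=snap('wrist','w31.png'); axes(s); held(d,s)
tp=(s['position'][:2]-rc); print('TCP rack', tp@rx, tp@ry)
E
```

```text
approach [ 0.081 -0.859 -0.506] tilt 59.6 jaw az 5.44 jaw el -0.05 pos [ 608.  -172.5  117.4] gap 0.0477 F [ 0.   0.9 -0.4] q [ 0.15  0.66 -0.07  0.93 -1.04 -1.46]
top face z 134.8 y range [68.9 79.2] x [-16.6  15.3]
face +y plane: dy/dx deg -0.03 dy/dz deg 0.14 zrange 59.8 128.8 res 0.28 n 4361
face y at bottom 78.5 -> centre y bottom 71.5  centre y top 71.7 bottom z 54.8
TCP rack 4.083056846605861e-05 0.07251036973870033
```

Aligned at y 71.5, against the slot at 71.6. I'll insert it, 44 mm down.

Request:
{"name": "send_rows", "arguments": {"plan": [[0,0,-8,0,0,0,-1],[0,0,-16,0,0,0,-1],[0,0,-24,0,0,0,-1],[0,0,-31,0,0,0,-1],[0,0,-38,0,0,0,-1],[0,0,-43,0,0,0,-1],[0,0,-44,0,0,0,-1],[0,0,-44,0,0,0,-1],[0,0,-44,0,0,0,-1]]}}

```text
time: 38.65
position: [0.608, -0.172, 0.0729]
tool_rot: [3.141, -1.04, -1.475]
wrist_force: [-0.4, 0.4, -0.5]
finger_gap: 0.0477
```

```bash
python3 - <<'E'
from h import *
s,im,d=snap('wrist','w32.png'); axes(s); held(d,s)
E
```

```text
approach [ 0.082 -0.859 -0.506] tilt 59.6 jaw az 5.48 jaw el -0.01 pos [ 608.  -172.    72.9] gap 0.0477 F [-0.4  0.4 -0.5] q [ 0.15  0.73 -0.1   0.84 -1.04 -1.46]
top face z 90.3 y range [69.3 79.6] x [-16.6  15.4]
face +y plane: dy/dx deg 0.2 dy/dz deg -1.54 zrange 17.4 84.3 res 1.24 n 3947
face y at bottom 80.8 -> centre y bottom 73.8  centre y top 71.6 bottom z 10.3
```

Request:
{"name": "send_rows", "arguments": {"plan": [[0,0,0,0,0,0,-0.2],[0,0,0,0,0,0,0.45],[0,0,0,0,0,0,0.45],[0,0,0,0,0,0,0.45],[0,0,0,0,0,0,0.45],[-1,14,9,0,0,0,0.45],[-4,40,26,0,0,0,0.45],[-7,65,61,0,0,0,0.45],[-40,80,101,0,0,0,0.45],[-60,80,130,0,0,0,0.45]]}}

```text
time: 39.7
position: [0.5477, -0.0904, 0.2041]
tool_rot: [3.14, -1.041, -1.471]
wrist_force: [0.2, -0.1, 0.8]
finger_gap: 0.0621
```

Request:
{"name": "send_rows", "arguments": {"plan": [[-40,0,20,8,0,0,0.45],[-80,0,40,16,0,0,0.45],[-120,0,40,24,0,0,0.45],[-160,0,40,32,0,0,0.45],[-200,0,40,40,0,0,0.45],[-220,0,40,48,0,0,0.45],[-220,0,40,56,0,0,0.45],[-220,0,40,60,0,0,0.45],[-220,0,40,60,0,0,0.45]]}}

```text
time: 40.6
position: [0.3276, -0.094, 0.2433]
tool_rot: [-3.058, 0.004, -1.527]
wrist_force: [0.7, 0.4, -0.5]
finger_gap: 0.0619
```

```bash
python3 - <<'E'
from h import *
s,im,d=snap('wrist','w33.png'); axes(s)
s,im,d=snap('top','t33.png'); drawerpos('top',d); tops(d,None,'top'); plaques('top',im,d); blocks('top',im,d)
s,im,d=snap('scene','s33.png'); tops(d,None,'scene')
X=cloud('top',imaging.camera('top')[1])
for q in ['spool','bobbin','hardener','straightedge','core_strip','prepreg_roll']:
    for r in imaging.silhouettes('top',q)[:1]: print(q,round(r['score'],2),np.round(r['location']))
for cam in ('top','scene'):
    for q in ('plaque0','block0'): print(cam,q,[(round(r['score'],2),np.round(r['location'])) for r in imaging.spot_point(cam,q)])
E
```

```text
approach [ 0.083  0.007 -0.996] tilt 4.8 jaw az 2.49 jaw el 4.79 pos [327.6 -94.  243.3] gap 0.0619 F [ 0.7  0.4 -0.5] q [-0.31 -0.15 -0.38  1.26  0.03 -1.92]
front a pct [-0.1032 -0.1024 -0.1005 -0.098  -0.0889] 120
-72 238 top z 94.0 y [-76.8 -63.9] x [-26.1  19.4]
-36 empty 1
0 216 top z 94.1 y [-4.7  7.1] x [-23.8  20. ]
36 empty 0
72 199 top z 94.1 y [67.9 79.2] x [-27.9  21.1]
plq px [259. 305.] n 967 z 0.017 (array([355.3, 181.4]), array([ 37.2, 197.9]), 66.0)
-72 391 top z 90.7 y [-77.3 -63.4] x [-22.4  27.8]
-36 empty 0
0 385 top z 91.4 y [-5.3  7.8] x [-16.3  25.4]
36 empty 0
72 379 top z 91.0 y [66.6 78.9] x [-19.2  24.7]
spool 0.62 [294. 144.]
bobbin 0.81 [355. 159.]
hardener 0.85 [421. 162.]
straightedge 0.67 [261. 303.]
core_strip 0.94 [261. 303.]
prepreg_roll 0.72 [146. 265.]
top plaque0 [(0.96, array([471., 272.])), (0.82, array([485., 170.])), (0.67, array([397., 211.])), (0.57, array([452., 208.])), (0.56, array([420., 209.]))]
top block0 []
scene plaque0 [(0.87, array([128., 413.])), (0.83, array([113., 319.])), (0.78, array([225., 308.])), (0.72, array([162., 337.])), (0.6, array([197., 324.]))]
scene block0 []
```

View pics/t33.png

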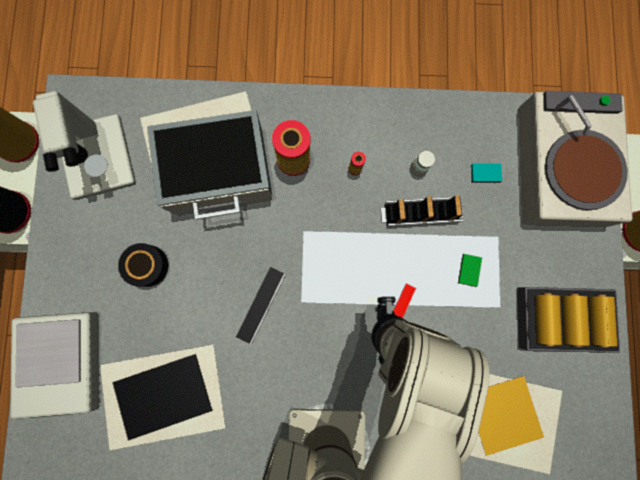

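View pics/s33.png

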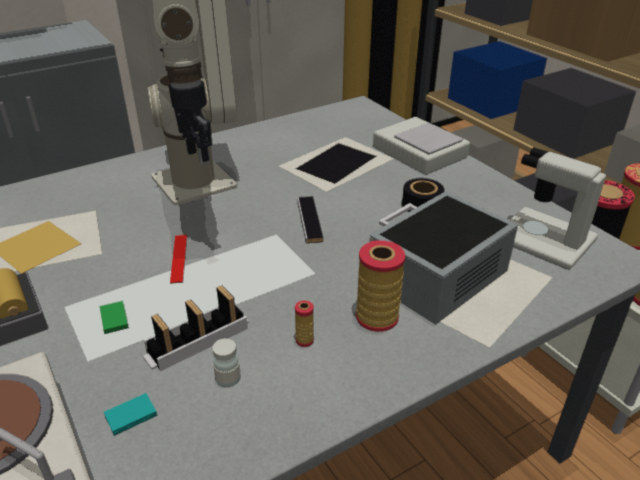

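```bash
python3 - <<'E'
from h import *
a=cv2.imread('pics/top0.png').astype(int);b=cv2.imread('pics/t33.png').astype(int)
d=abs(a-b).max(2)
print('handle/front region diff', np.mean(d[190:235,150:275]).round(2),(d[190:235,150:275]>40).sum())
g=lambda i:cv2.cvtColor(i[185:235,150:275].astype(np.uint8),cv2.COLOR_BGR2GRAY).astype(np.float32)
print('shift px',cv2.phaseCorrelate(g(a),g(b)))
m=(d>40).astype(np.uint8); k,l,st,ce=cv2.connectedComponentsWithStats(m)
print([(ce[i].round(),st[i,4]) for i in range(1,k) if st[i,4]>15])
E
```

```text
handle/front region diff 4.98 2
shift px ((0.5334954612924108, 0.18154985644066457), 0.9651330828857422)
[(array([429., 206.]), np.int32(137)), (array([457., 205.]), np.int32(128)), (array([401., 209.]), np.int32(131)), (array([326., 212.]), np.int32(175)), (array([298., 221.]), np.int32(176)), (array([421., 265.]), np.int32(629)), (array([329., 266.]), np.int32(617)), (array([378., 272.]), np.int32(628)), (array([398., 400.]), np.int32(16679)), (array([ 53., 417.]), np.int32(10153)), (array([140., 363.]), np.int32(444)), (array([227., 441.]), np.int32(4172)), (array([292., 436.]), np.int32(534)), (array([304., 456.]), np.int32(55)), (array([272., 459.]), np.int32(18)), (array([310., 469.]), np.int32(158)), (array([302., 472.]), np.int32(19))]
```

The drawer region matches the starting picture to within 0.2 px (under 1 mm), and no bystander has moved. I'm handing the job in.

```bash
python3 - <<'E'
from h import *
s=telemetry.state(); print(s['time'],abs(s['qvel']).max()); print(job.close_job())
E
```

```text
41.3 0.001961158493520055
the job is handed in; nothing more can be done
None
```

I filed everything and handed the job in at 41 s of the 210 s allowed. The table held three plaques and two blocks. The green and turquoise look-alikes were left alone.

**Blocks:** Both lie flat in pockets 0 and 1. Seen just before the drawer was shut, they were within about 1.5 mm of the pocket centres, with tops at 93.7 mm (94 expected).

**Drawer:** I pulled it out about 139 mm and pushed it shut again. It is within about 1 mm of its starting position, judged by where the handle was gripped and by comparing pictures from before and after.

**Plaques:** All three stand upright on a short edge in the slots at −72, 0 and +72 mm. Their bottoms measured 10 to 11 mm just before release (slot floor 10 mm).

**Checks that disagreed:**
- The final camera views put the plaque tops at 91 mm (scene) and 94 mm (top), where 90 mm is expected. The top camera reads about 2 to 3 mm high everywhere, so I put this down to its bias.
- With the plaques in their slots, the wrist camera's fit showed a lean of 1.5 to 1.8°. Rack fins were mixed into that fit, and in the clean measurements above the rack the lean was under 0.2°.
- The network labelled the core strip as the straightedge in the last look, but the picture comparison showed no change at any visible bystander. The arm hid part of the straightedge in that picture.

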